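# Gauge the fixture bores, load the matching posts, open the vacuum

## Task

Set up the board fixture: take the depth rod from its stand and probe the depth of the block's collared bores one by one, from the robot's left to right. Then stand in each collared bore the post that suits its depth, upright and fully home, so that every post's top is 30 mm above the block; when all are loaded, and not before, open the vacuum valve to 60 degrees (the broad red tick). Finish with the rod back home in its stand and leave the other things on the bench where they are.

Things in the scene. Friction and masses are not known exactly. Their poses are not given: they have to be found in the camera images.
- block: Fixed aluminium block 60 x 230 x 65 mm (x, y, z); origin: centre of its underside; z up, x away from the robot, y to its left (yaw up to 0.25 rad). In its top face are four upright bores 23.5 mm across in a row along y: bores 1 to 4 at y = 82.5, 27.5, -27.5, -82.5 mm. Their flat floors lie 20, 30, 40 and 50 mm below the top face, one of each, dealt out afresh each time; only the bore tells which.
- bush1: Loose square orange collar (30 g, held in place by four small pins, stays there) round the mouth of bore 1, 38 mm outside, 25.5 mm inside, 3 mm tall; origin at the bore's axis on the block's top face (65 mm above the bench), z up. It marks bore 1 as in use; absent (None) if the bore is not in use.
- bush2: Loose square orange collar (30 g, held in place by four small pins, stays there) round the mouth of bore 2, 38 mm outside, 25.5 mm inside, 3 mm tall; origin at the bore's axis on the block's top face (65 mm above the bench), z up. It marks bore 2 as in use; absent (None) if the bore is not in use.
- bush3: Loose square orange collar (30 g, held in place by four small pins, stays there) round the mouth of bore 3, 38 mm outside, 25.5 mm inside, 3 mm tall; origin at the bore's axis on the block's top face (65 mm above the bench), z up. It marks bore 3 as in use; absent (None) if the bore is not in use.
- bush4: Loose square orange collar (30 g, held in place by four small pins, stays there) round the mouth of bore 4, 38 mm outside, 25.5 mm inside, 3 mm tall; origin at the bore's axis on the block's top face (65 mm above the bench), z up. It marks bore 4 as in use; absent (None) if the bore is not in use.
- post_blue_mid (a point): Loose round steel support post with a blue plastic head, 20 mm across, 50 mm long, standing upright in a pocket of the rack, its foot 8 mm above the bench (about 0.1 to 0.2 kg), foot chamfered 1.5 mm; this point is its centre, half-way up (25.0 mm above its foot), z towards its head. It fits a bore 20 mm deep: there its top stands 30 mm above the block's top face.
- post_yellow_mid (a point): Loose round steel support post with a yellow plastic head, 20 mm across, 60 mm long, standing upright in a pocket of the rack, its foot 8 mm above the bench (about 0.1 to 0.2 kg), foot chamfered 1.5 mm; this point is its centre, half-way up (30.0 mm above its foot), z towards its head. It fits a bore 30 mm deep: there its top stands 30 mm above the block's top face.
- post_red_mid (a point): Loose round steel support post with a red plastic head, 20 mm across, 70 mm long, standing upright in a pocket of the rack, its foot 8 mm above the bench (about 0.1 to 0.2 kg), foot chamfered 1.5 mm; this point is its centre, half-way up (35.0 mm above its foot), z towards its head. It fits a bore 40 mm deep: there its top stands 30 mm above the block's top face.
- post_white_mid (a point): Loose round steel support post with a white plastic head, 20 mm across, 80 mm long, standing upright in a pocket of the rack, its foot 8 mm above the bench (about 0.1 to 0.2 kg), foot chamfered 1.5 mm; this point is its centre, half-way up (40.0 mm above its foot), z towards its head. It fits a bore 50 mm deep: there its top stands 30 mm above the block's top face.
- post_rack: Loose black rack, 0.9 kg, 150 mm square and 25 mm tall, origin at the centre of its underside, z up; four square pockets 23 mm wide and 17 mm deep at x, y = +-40 mm hold one post each upright, in any order. It may get knocked aside with its posts.
- rod_grip (a point): Depth rod, loose, 110 g, 134 mm long: steel probe 8 mm across, 75 mm long; flange 22 mm across, 4 mm thick; green round handle 18 mm across, 55 mm long. This point is the middle of the handle, 106.5 mm above the probe's tip; z points from tip to handle. It starts upright in the stand, its flange on the stand's top.
- rod_tip (a point): The lower end of the depth rod's probe, on its axis.
- stand_mouth (a point): Black rod stand fixed to the bench, a 44 mm square column 85 mm tall on an 80 mm square foot; this point is the centre of its top, in the mouth of an upright hole 14 mm across and 80 mm deep. The rod stands home with its tip 75 mm below this point.
- valve (a joint): Opening angle of the vacuum ball valve's red lever, rad, 0 (shut, lever across the pipe) to 1.57 (fully open, along the pipe); grows counter-clockwise seen from above; stays where it is left (friction 0.06 N m). A white dial under it has ticks each 15 degrees and a broad red tick at 60 degrees.
- valve_axis (a point): On the upright axis about which the lever turns, at the lever's mid-height, 63 mm above the bench; x along the pipe. The valve's base is fixed to the bench: 50 mm square, with a pipe 22 mm thick and 130 mm long lying at its foot.
- valve_grip (a point): On the red lever, 50 mm from the axis, at mid-height (63 mm above the bench). The lever is a bar 14 mm wide and 18 mm tall that reaches 76 mm from the axis; this point's -y points outward along the lever.
- board: Bare black circuit board, 100 x 80 mm, lying flat; not part of the job; origin at its underside or middle.
- spool: Blue solder spool, 56 mm across, 40 mm tall; not part of the job; origin at its underside or middle.
- flux: Amber flux bottle, 40 mm across, 85 mm tall; not part of the job; origin at its underside or middle.
- tin: Metal tin, 64 mm across, 60 mm tall; not part of the job; origin at its underside or middle.
- driver: Yellow screwdriver, 130 mm, lying; not part of the job; origin at its underside or middle.
- brush: Small brush, 150 mm, lying; not part of the job; origin at its underside or middle.
- parts_tray: Black parts tray, 160 x 220 x 40 mm; not part of the job; origin at its underside or middle.
Things that resemble listed ones, but are neither listed nor needed, are in the scene too. What is shaped like the part that bears post_blue_mid but pink is not meant.

How it is judged:
By the outcome, as a careful person would: the job done as asked, in the order asked, and still so for the second after the job is handed in, with the robot touching nothing.
Of bush1, bush2, bush3, bush4 only 3 to 4 are there at a start; the rules pass over those that are not, and their reading is None.
At some moment in a run one of post_rack may be knocked a few centimetres aside while the robot is not near it.
It also fails if it takes over 210 s, if anything falls off the work surface, if the arm or the gripper's body presses on something with over 40 N, if the wrist force passes 120 N, or if a joint passes its speed limit or range.

## Robot

A 7-joint arm with a two-finger parallel gripper is mounted at the origin on the work surface. World frame = base frame: x ahead of the robot, y to its left, z up, the work surface at z = 0. Lengths are in m, angles in rad, forces in N, time in s.
With the tool pointing down it reaches from about 0.4 to 0.85 m from the base axis. Payload 4.5 kg.
Tool frame: the origin (TCP) lies between the finger pads; the fingertips stand 19 mm ahead of it and the grasp point (between the pads) is the TCP (r.tips_ahead is the distance from the TCP to the fingertips, in m); z points along the fingers, y is the line along which they close (so a half turn about z gives the same grasp; the last joint's range is limited). The gripper opens to 88 mm and grips with 3 to 60 N. Pads are 18 mm wide; open, the fingers measure 123 mm over their backs; the gripper's body (75 mm by 187 mm) begins 45 mm behind the grasp point.
Start: joints at [-1.203, 0.689, -0.195, 1.565, 0.157, 0.902, -0.215], TCP at [0.205, 0.591, 0.258] pointing down, gripper open.
Joint ranges: [-3.01, 3.01], [-0.46, 2.08], [-1.47, 1.51], [0.13, 2.56], [-1, 4.14], [0.04, 2.09], [-2.66, 2.66]. Speed limits (rad/s): [2.57, 2.57, 3.14, 3.14, 3.14, 3.14, 3.14].

## Interface

Orientations are given as a unit quaternion [x, y, z, w].
In Python, from plant import r, cams, models gives the robot as it stands. The module is installed in compiled form; this text tells all that it offers.
- The arm moves only by the tool jog_arm, never from a script. Its arguments are lists of equal length, an entry for each row: "turn": the turn, a rotation vector about the tool's x, y, z in rad, a list of three; "translation": the shift along the tool's x, y, z in m, a list of three; "grip": the closure, from 0 (fully open) to 1 (shut). In form: {"turn": [[ax, ay, az], ...], "translation": [[tx, ty, tz], ...], "grip": [grip, ...]}. A call has 1 to 20 rows; each row is the pose to reach, as a shift and turn from the pose commanded when the call began, along the tool's axes at that moment; what a row does not reach only later rows make up. A row lasts 1/8 s, in which the tool goes at most 62.5 mm and 10.7 degrees, less where a joint would pass 70% of its speed; a pose out of reach is approached as far as the arm can. A call with a gripper value outside its range is refused whole. The fingers move at their own pace and stop on an object; "force" is the grip in N (left out, the last holds). Time passes only in rows, so rows that repeat a pose let the fingers close. It gives the time, the measured TCP pose, the force, the opening and the grip force at its end, in the units of the state.
- r.get_state(): the state, without advancing time (a new reading comes with each control period).
- cams.snapshot(name): name is "side" or "top"; returns the picture (480x640x3 uint8, red, green, blue); there is no depth.
- cams.camera_params(name): a dict with "fx", "fy", "cx", "cy" (pixels), "eye" and "orientation" of the camera in the world. Camera axes: x right, y up, looking along -z (the intrinsics and any distortion apply to the point x, -y, -z); pixel columns grow to the right and rows downward; lengths in m; the calibration is good to about 2 mm. A picture is of the moment at which its call begins. camera_params takes no time and is no camera call.
- r.finish_job(): hands the job in; it is judged then, once.
Trained networks look in the newest picture that a camera, given by its name, has taken for a name from the list of things; names that differ only in an ending like _2 or _b are one class to them, and where a whole thing is asked for, a point or a joint stands for the part that bears it (a point fixed in the world has none). Each returns a list of dicts, best first, with "p" (0 to 1); they miss things now and then, are a little off and sometimes report something else, mostly with a low value. They report only what shows in the picture. A call takes as long as a camera call. They do not tell look-alikes from the thing itself.
- models.find_in(camera, name): "position" ([x, y, z] in m, in world coordinates, good to about 4 mm: the middle of the surface that is visible of it).
- models.masks_of(camera, name): "pixels" (480x640 bool, what is visible of it).
- models.place_of(camera, name): "position" ([x, y, z] in m, in world coordinates, good to about 4 mm: a listed point, or the origin of a listed thing).
The state is a dict: "clock": time; "q": joint angles; "qd": joint speeds; "joint_torque": joint torques, N m; "tool_pos": TCP position; "eef_rot": TCP orientation; "contact_force": force on the tool from outside, world axes, zero at the start; "moment": the same for the moment, N m; "opening": opening from 0.0 (shut) to 1.0 (fully open); "finger_force": force on a finger pad.
Only numpy, scipy, OpenCV 4.12 (cv2) and the standard library are available. Lean on these libraries where they do the work, as an engineer would, in place of code of your own. Each camera call takes 0.05 s, during which the arm holds its last target. There are 200 camera calls.

## Working session

There is one attempt and no reset: what is moved stays moved. The work goes in short steps, Python scripts to look and compute and a tool call to move; the robot and the scene stay as the last step left them, time stands still between calls to the robot, and variables do not carry over. Pictures are saved under pics/ and viewed, at most 14 in all, crops included, and the job is handed in when it is done.

Besides the shell and the picture viewer there is one more tool, called after "Call:" by a JSON object that holds its "fn" and its "kwargs". jog_arm: Moves the arm, as the interface text tells. Its arguments: {"type":"object","properties":{"turn":{"type":"array"},"translation":{"type":"array"},"grip":{"type":"array"},"force":{"type":"number"}},"required":["turn","translation","grip"]}

```bash
mkdir -p pics
cat > h.py <<'E'
from plant import r,cams,models
import numpy as np,cv2
from scipy.spatial.transform import Rotation as R
def proj(cam,P):
    c=cams.camera_params(cam);Rm=R.from_quat(c['orientation']).as_matrix() if len(np.ravel(c['orientation']))==4 else np.array(c['orientation'])
    p=(np.atleast_2d(P)-c['eye'])@Rm
    return np.c_[c['cx']+c['fx']*p[:,0]/-p[:,2],c['cy']-c['fy']*p[:,1]/-p[:,2]]
def ray(cam,u,v,z):
    c=cams.camera_params(cam);Rm=R.from_quat(c['orientation']).as_matrix() if len(np.ravel(c['orientation']))==4 else np.array(c['orientation'])
    d=Rm@np.array([(u-c['cx'])/c['fx'],-(v-c['cy'])/c['fy'],-1]);e=np.array(c['eye'])
    return e+d*(z-e[2])/d[2]
def save(cam,name,crop=None,k=1):
    im=cams.snapshot(cam)
    if crop: im=im[crop[1]:crop[3],crop[0]:crop[2]]
    cv2.imwrite('pics/'+name,cv2.resize(im[:,:,::-1],None,fx=k,fy=k,interpolation=cv2.INTER_CUBIC));return im
E
python3 - <<'E'
from h import *
np.set_printoptions(precision=4,suppress=True)
for c in('top','side'):
    save(c,c+'0.png');print(c,cams.camera_params(c))
for n in ['block','bush1','bush2','bush3','bush4','post_blue_mid','post_yellow_mid','post_red_mid','post_white_mid','post_rack','rod_grip','stand_mouth','valve_axis','valve_grip','spool','flux','tin','parts_tray']:
    for c in('top','side'):
        print(n,c,[(np.round(d['position'],4).tolist(),round(d['p'],2)) for d in models.place_of(c,n)[:3]])
s=r.get_state();print(s)
E
```

```text
top {'fx': 487.3020718080261, 'fy': 487.3020718080261, 'cx': 321.3108135270145, 'cy': 236.38767362846153, 'eye': array([ 0.4225, -0.1103,  1.1693]), 'orientation': array([-0.0562,  0.0439,  0.7164, -0.694 ])}
side {'fx': 624.3994544217257, 'fy': 624.3994544217257, 'cx': 320.06986477423135, 'cy': 238.2220912188124, 'eye': array([ 0.1049, -1.0863,  0.8671]), 'orientation': array([ 0.4455, -0.1005, -0.1976,  0.8674])}
block top [([0.6212, 0.0189, -0.0018], 0.62)]
block side [([0.6218, 0.0239, 0.0024], 0.85)]
bush1 top [([0.6098, 0.1001, 0.0658], 0.69), ([0.6233, -0.0063, 0.0677], 0.46)]
bush1 side [([0.6286, -0.0034, 0.0682], 0.63), ([0.6099, 0.0998, 0.0584], 0.62), ([0.6345, -0.0637, 0.0633], 0.55)]
bush2 top [([0.6098, 0.1001, 0.0658], 0.69), ([0.6233, -0.0063, 0.0677], 0.46)]
bush2 side [([0.6286, -0.0034, 0.0682], 0.63), ([0.6099, 0.0998, 0.0584], 0.62), ([0.6345, -0.0637, 0.0633], 0.55)]
bush3 top [([0.6098, 0.1001, 0.0658], 0.69), ([0.6233, -0.0063, 0.0677], 0.46)]
bush3 side [([0.6286, -0.0034, 0.0682], 0.63), ([0.6099, 0.0998, 0.0584], 0.62), ([0.6345, -0.0637, 0.0633], 0.55)]
b
[... 1728 characters left out ...]
tin side [([0.7513, 0.201, 0.001], 0.63)]
parts_tray top [([0.5833, -0.5421, 0.0027], 0.85), ([0.5089, -0.2186, 0.0294], 0.65)]
parts_tray side [([0.5802, -0.5395, -0.0013], 0.71)]
{'clock': 1.9, 'q': array([-1.2032,  0.6891, -0.1946,  1.5653,  0.1573,  0.9025, -0.2151]), 'qd': array([ 0.0001, -0.    , -0.0008,  0.0016, -0.0005,  0.0005,  0.0007]), 'joint_torque': array([  0.0001, -52.7487,  -1.2672, -15.3739,  -0.0519,  -0.0006,
         0.    ]), 'tool_pos': array([0.2048, 0.5905, 0.2578]), 'eef_rot': array([0.1661, 0.9861, 0.0001, 0.    ]), 'contact_force': array([-0.0403, -0.3776, -0.982 ]), 'moment': array([ 0.0179,  0.007 , -0.0183]), 'finger_force': 0.0, 'opening': 1.0008748378280907}
```

View pics/top0.png

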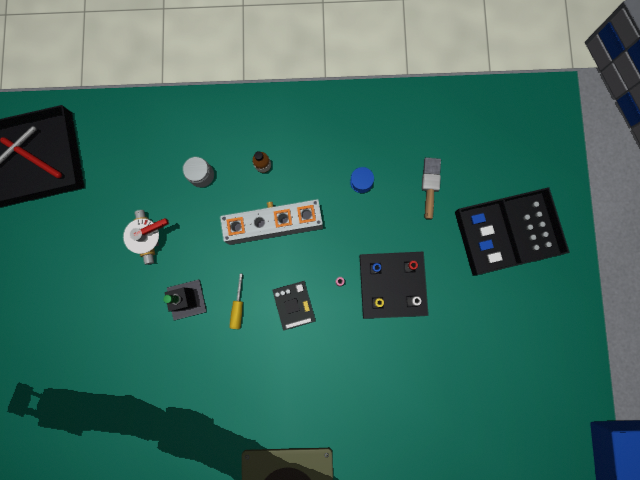

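View pics/side0.png

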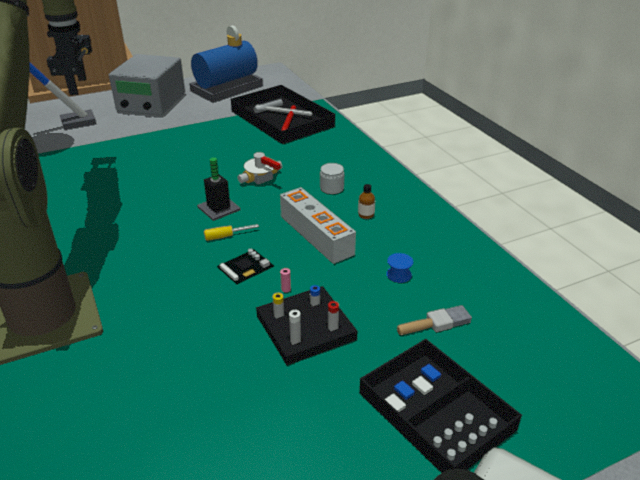

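The top view shows orange collars at (235,226), (283,218) and (306,214), so bores 1, 3 and 4 are in use and bore 2 at (259,222) is bare. The rod stands at (176,298). The rack holds blue (376,268), red (413,266), yellow (379,302) and white (417,301). The pink post at (340,281) is the decoy and stays put. The valve is at (142,236), with its lever pointing to the right.

Next I'll refine the positions.

```bash
cat > meas.py <<'E'
from h import *
from scipy.optimize import least_squares
def orange(cam,im):
    hsv=cv2.cvtColor(im,cv2.COLOR_RGB2HSV)
    m=cv2.inRange(hsv,(5,120,100),(18,255,255))
    return m
def blobs(m,amin):
    n,l,s,c=cv2.connectedComponentsWithStats(m)
    return [(tuple(np.round(c[i],1)),s[i,4]) for i in range(1,n) if s[i,4]>=amin]
E
python3 - <<'E'
from meas import *
np.set_printoptions(precision=4,suppress=True)
g={0:(0.610,0.100),2:(0.627,-0.008),3:(0.634,-0.062)}
ys={0:.0825,2:-.0275,3:-.0825}
obs=[]
for cam in('top','side'):
    im=cams.snapshot(cam);m=orange(cam,im)
    for k,p in g.items():
        u,v=proj(cam,[*p,.068])[0]
        w=18 if cam=='top' else 22
        a,b=int(u)-w,int(v)-w
        # filled quad: hull of largest nearby orange component(s)
        sub=np.zeros_like(m);sub[b:b+2*w,a:a+2*w]=m[b:b+2*w,a:a+2*w]
        n,l,s,c=cv2.connectedComponentsWithStats(sub)
        i=1+np.argmax(s[1:,4]);pts=np.argwhere(l==i)[:,::-1].astype(np.int32)
        q=cv2.minAreaRect(pts);h=cv2.convexHull(pts);M=cv2.moments(h)
        cc=np.array([M['m10']/M['m00'],M['m01']/M['m00']])+.0
        obs.append((cam,k,cc));P=ray(cam,*cc,.067);print(cam,k,cc,s[i,4],P)
def res(t,cs=('top','side')):
    o=[]
    for cam,k,cc in obs:
        if cam in cs:
            P=[t[0]-np.sin(t[2])*ys[k],t[1]+np.cos(t[2])*ys[k],.067]
            o+=list(proj(cam,P)[0]-cc)
    return o
for cs in(('top',),('side',),('top','side')):
    f=least_squares(res,[.62,.02,.14],args=(cs,));print(cs,f.x,np.round(f.fun,2))
for n in('rod_grip',):
    for cam in('top','side'):
        mk=models.masks_of(cam,n);
        if mk:
            p=np.argwhere(mk[0]['pixels'])[:,::-1];print(n,cam,p.mean(0),p.min(0),p.max(0),len(p))
for p in ((.447,.235,.144),(.447,.235,.089)): print(proj('top',p),proj('side',p))
E
```

```text
top 0 [235.3999 225.7101] 136 [0.6113 0.1034 0.067 ]
top 2 [282.4802 217.694 ] 133 [ 0.6264 -0.0054  0.067 ]
top 3 [305.9258 213.6255] 132 [ 0.6341 -0.0596  0.067 ]
side 0 [297.1829 195.6341] 85 [0.6128 0.1045 0.067 ]
side 2 [322.246  216.7528] 95 [ 0.6275 -0.0052  0.067 ]
side 3 [335.8312 228.0452] 96 [ 0.6351 -0.0597  0.067 ]
('top',) [0.6227 0.0218 0.1384] [-0.08  0.02 -0.02 -0.03  0.1   0.01]
('side',) [0.6239 0.0222 0.1362] [ 0.03  0.13  0.02 -0.06 -0.05 -0.05]
('top', 'side') [0.6232 0.0218 0.1376] [-0.08 -0.22 -0.02 -0.24  0.1  -0.18 -0.21  0.29 -0.17  0.09 -0.2   0.1 ]
rod_grip top [171.9239 298.9891] [165 296] [179 302] 92
rod_grip side [214.5026 170.9793] [210 159] [220 182] 193
[[166.2406 298.9963]] [[211.8572 158.6054]]
[[174.5606 299.3375]] [[214.1445 178.3575]]
```

Run:
```python
from h import *
a=cv2.imread('pics/top0.png')[265:330,150:215];b=cv2.imread('pics/side0.png')[145:225,175:255]
k=lambda x:cv2.resize(x,(390,390),interpolation=cv2.INTER_CUBIC)
cv2.imwrite('pics/rod.png',np.hstack([k(a),k(b)]))
```

```text
(no output)
```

View pics/rod.png

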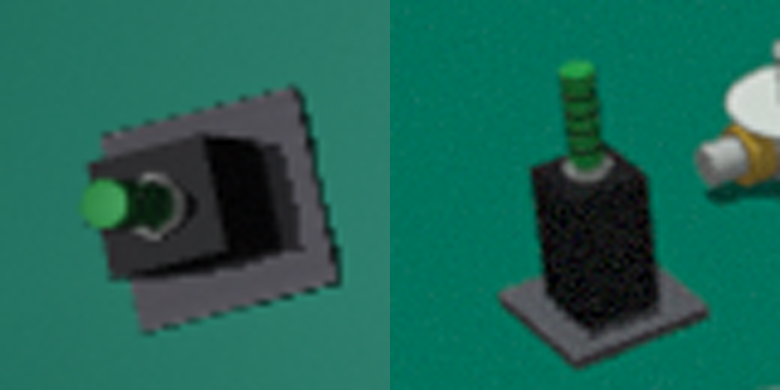

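The crop shows the rod upright in its stand. The handle top is at top (167.5,298.8) and side (213.6,158.9), and the flange is at top (175.8,299.2) and side (215.4,179.5).

```bash
cat >> h.py <<'E'
def go(x,y,z,ang=None):
    """tool-frame translation+turn to reach world x,y,z pointing down with closing axis at ang (rad from world x)"""
    s=r.get_state();Rm=R.from_quat(s['eef_rot'])
    p=np.array([x,y,z]);t=Rm.inv().apply(p-s['tool_pos']);
    out='t '+str(np.round(t,4))
    if ang is not None:
        best=None
        for a in(ang,ang+np.pi):
            Y=np.array([np.cos(a),np.sin(a),0]);Z=np.array([0,0,-1.]);X=np.cross(Y,Z)
            rv=(Rm.inv()*R.from_matrix(np.c_[X,Y,Z])).as_rotvec()
            if best is None or np.linalg.norm(rv)<np.linalg.norm(best): best=rv
        out+=' turn '+str(np.round(best,4))
    print(out,'pos',np.round(s['tool_pos'],4),'q',np.round(s['q'],2),'F',np.round(s['contact_force'],1),'clk',round(s['clock'],2),'open',round(s['opening'],3))
E
python3 - <<'E'
from h import *
np.set_printoptions(precision=4,suppress=True)
from scipy.optimize import least_squares
print(ray('top',167.5,298.8,.144),ray('top',175.8,299.2,.089),ray('side',213.6,158.9,.144),ray('side',215.4,179.5,.089))
Y=np.pi/2+.1376-np.pi/2
for a in (Y,Y+np.pi/2,1.2): print(a);go(.446,.234,.17,a)
E
```

```text
[0.4473 0.2323 0.144 ] [0.4472 0.2322 0.089 ] [0.4503 0.2317 0.144 ] [0.4481 0.2283 0.089 ]
0.13759999999999994
t [-0.3448 -0.2578  0.0877] turn [ 0.0001 -0.0001  1.0994] pos [0.2047 0.5905 0.2578] q [-1.2   0.69 -0.19  1.57  0.16  0.9  -0.22] F [-0.6  0.2  0.2] clk 2.1 open 0.998
1.7083963267948965
t [-0.3448 -0.2578  0.0877] turn [ 0.0001 -0.     -0.4714] pos [0.2047 0.5905 0.2578] q [-1.2   0.69 -0.19  1.57  0.16  0.9  -0.22] F [-0.6  0.2  0.2] clk 2.1 open 0.998
1.2
t [-0.3448 -0.2578  0.0877] turn [ 0.0001 -0.      0.037 ] pos [0.2047 0.5905 0.2578] q [-1.2   0.69 -0.19  1.57  0.16  0.9  -0.22] F [-0.6  0.2  0.2] clk 2.1 open 0.998
```

Call:
{"fn": "jog_arm", "kwargs": {"turn": [[0,0,0.18],[0,0,0.36],[0,0,0.54],[0,0,0.72],[0,0,0.9],[0,0,1.099],[0,0,1.099],[0,0,1.099],[0,0,1.099],[0,0,1.099],[0,0,1.099]], "translation": [[-0.045,-0.034,0],[-0.09,-0.068,0],[-0.135,-0.1,0],[-0.18,-0.135,0.01],[-0.225,-0.168,0.02],[-0.27,-0.2,0.03],[-0.31,-0.232,0.04],[-0.3477,-0.26,0.055],[-0.3477,-0.26,0.055],[-0.3477,-0.26,0.055],[-0.3477,-0.26,0.055]], "grip": [0.3,0.3,0.3,0.3,0.3,0.3,0.3,0.3,0.3,0.3,0.3]}}

```text
clock: 3.48
tool_pos: [0.4474, 0.2328, 0.203]
eef_rot: [0.656, 0.755, 0.001, -0.0]
contact_force: [0.4, 0.9, -0.2]
opening: 0.7
finger_force: 0.0
```

Run:
```python
from h import *
go(.448,.231,.118,.1376)
im=save('side','rod2.png',(160,90,280,210),5)
```

```text
t [-0.002   0.0003  0.085 ] turn [ 0.0003 -0.0013  0.0035] pos [0.4474 0.2328 0.203 ] q [-0.6   0.62  0.04  1.99 -0.05  0.53 -0.38] F [ 0.4  0.9 -0.2] clk 3.48 open 0.7
```

View pics/rod2.png

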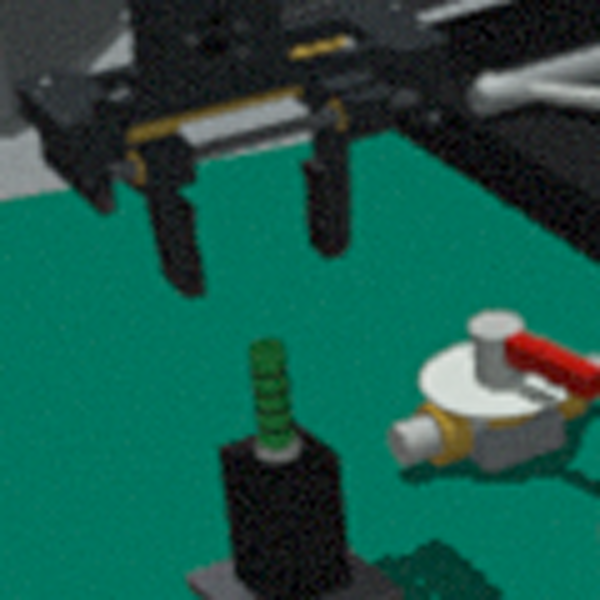

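The fingers straddle the green handle, which is at crop (268,345), so I can descend.

Call:
{"fn": "jog_arm", "kwargs": {"turn": [[0,0,0],[0,0,0],[0,0,0],[0,0,0],[0,0,0],[0,0,0],[0,0,0],[0,0,0],[0,0,0]], "translation": [[-0.002,0,0.03],[-0.002,0,0.06],[-0.002,0,0.085],[-0.002,0,0.085],[-0.002,0,0.085],[-0.002,0,0.085],[-0.002,0,0.085],[-0.002,0,0.085],[-0.002,0,0.085]], "grip": [0.3,0.3,0.3,0.3,1,1,1,1,1], "force": 25}}

```text
clock: 4.65
tool_pos: [0.4484, 0.229, 0.1179]
eef_rot: [0.657, 0.754, 0.0, -0.0]
contact_force: [-1.0, -0.4, 1.9]
opening: 0.195
finger_force: 25.0
```

Call:
{"fn": "jog_arm", "kwargs": {"turn": [[0,0,0],[0,0,0],[0,0,0],[0,0,0]], "translation": [[0,0,-0.03],[0,0,-0.06],[0,0,-0.095],[0,0,-0.095]], "grip": [1,1,1,1]}}

```text
clock: 5.15
tool_pos: [0.4496, 0.2296, 0.2147]
eef_rot: [0.657, 0.754, 0.002, 0.001]
contact_force: [0.7, 0.1, -0.7]
opening: 0.194
finger_force: 25.0
```

Run:
```python
from h import *
c=np.array([.6232,.0218]);n=np.array([-np.sin(.1376),np.cos(.1376)])
for y in(.0825,-.0275,-.0825):
    p=c+n*y;print(np.round(p,4));go(*p,.2,.1376)
save('side','rod3.png',(160,90,280,210),4)
```

```text
[0.6119 0.1035]
t [-0.1472  0.1434  0.015 ] turn [ 0.0045 -0.0019  0.0001] pos [0.4496 0.2296 0.2147] q [-0.59  0.6   0.05  1.98 -0.05  0.56 -0.37] F [ 0.7  0.1 -0.7] clk 5.15 open 0.194
[ 0.627  -0.0054]
t [-0.2572  0.1433  0.0148] turn [ 0.0045 -0.0019  0.0001] pos [0.4496 0.2296 0.2147] q [-0.59  0.6   0.05  1.98 -0.05  0.56 -0.37] F [ 0.7  0.1 -0.7] clk 5.15 open 0.194
[ 0.6345 -0.0599]
t [-0.3122  0.1433  0.0147] turn [ 0.0045 -0.0019  0.0001] pos [0.4496 0.2296 0.2147] q [-0.59  0.6   0.05  1.98 -0.05  0.56 -0.37] F [ 0.7  0.1 -0.7] clk 5.15 open 0.194
```

View pics/rod3.png

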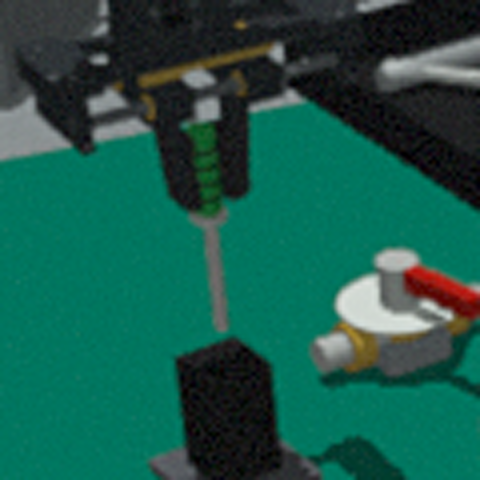

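The rod is held upright and hangs below the fingers, with its tip about 108 mm below the TCP. Going over bore 1.

Call:
{"fn": "jog_arm", "kwargs": {"turn": [[0,0,0],[0,0,0],[0,0,0],[0,0,0],[0,0,0],[0,0,0],[0,0,0],[0,0,0]], "translation": [[-0.037,0.036,0],[-0.074,0.072,0],[-0.11,0.107,0],[-0.147,0.143,0],[-0.147,0.143,0],[-0.147,0.143,0.02],[-0.147,0.143,0.03],[-0.147,0.143,0.03]], "grip": [1,1,1,1,1,1,1,1]}}

```text
clock: 6.2
tool_pos: [0.6088, 0.1035, 0.1812]
eef_rot: [0.656, 0.754, -0.001, -0.001]
contact_force: [0.4, -0.4, 0.0]
opening: 0.192
finger_force: 25.0
```

Run:
```python
from h import *
go(.6119,.1035,.156,.1376)
save('side','b1.png',(250,110,370,260),4)
```

```text
t [-0.0005  0.0031  0.0252] turn [-0.0035 -0.0001  0.0014] pos [0.6088 0.1035 0.1812] q [-0.25  0.77  0.01  1.66 -0.01  0.71 -0.09] F [ 0.4 -0.4  0. ] clk 6.2 open 0.192
```

View pics/b1.png

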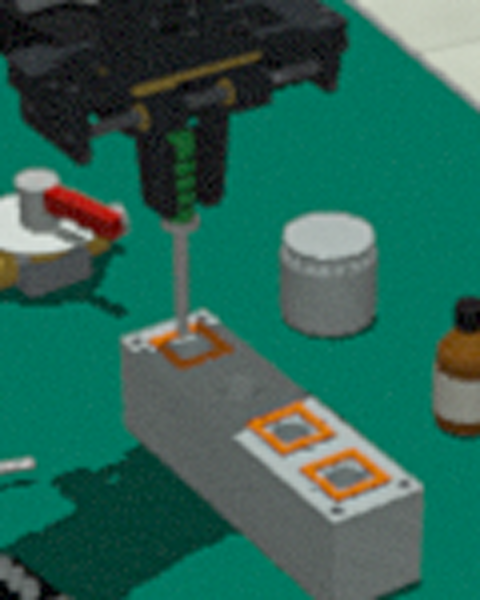

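The tip is at crop (181,333), slightly robot-side of bore 1's centre at (195,345). I'll correct by 3 mm and probe for the 20 mm floor, where the TCP should read 0.153.

Call:
{"fn": "jog_arm", "kwargs": {"turn": [[0,0,0],[0,0,0],[0,0,0],[0,0,0],[0,0,0],[0,0,0],[0,0,0],[0,0,0],[0,0,0]], "translation": [[0,0.003,0],[0,0.003,0.008],[0,0.003,0.016],[0,0.003,0.022],[0,0.003,0.025],[0,0.003,0.027],[0,0.003,0.029],[0,0.003,0.031],[0,0.003,0.031]], "grip": [1,1,1,1,1,1,1,1,1]}}

```text
clock: 7.38
tool_pos: [0.6131, 0.1035, 0.1516]
eef_rot: [0.657, 0.754, -0.0, -0.0]
contact_force: [-0.4, -0.1, -1.6]
opening: 0.197
finger_force: 25.0
```

Call:
{"fn": "jog_arm", "kwargs": {"turn": [[0,0,0],[0,0,0],[0,0,0],[0,0,0],[0,0,0],[0,0,0],[0,0,0]], "translation": [[0,0,0.002],[0,0,0.004],[0,0,0.006],[0,0,0.008],[0,0,0.009],[0,0,0.01],[0,0,0.01]], "grip": [1,1,1,1,1,1,1]}}

```text
clock: 8.25
tool_pos: [0.6134, 0.1035, 0.1428]
eef_rot: [0.657, 0.754, 0.0, 0.0]
contact_force: [-2.4, -0.2, 7.5]
opening: 0.193
finger_force: 25.0
```

Call:
{"fn": "jog_arm", "kwargs": {"turn": [[0,0,0],[0,0,0],[0,0,0]], "translation": [[0,0,0.001],[0,0,0.002],[0,0,0.002]], "grip": [1,1,1]}}

```text
clock: 8.62
tool_pos: [0.6138, 0.1036, 0.1426]
eef_rot: [0.657, 0.754, 0.001, 0.001]
contact_force: [-4.2, -0.8, 19.2]
opening: 0.195
finger_force: 25.0
```

Call:
{"fn": "jog_arm", "kwargs": {"turn": [[0,0,0],[0,0,0],[0,0,0],[0,0,0],[0,0,0],[0,0,0],[0,0,0]], "translation": [[0,0,-0.02],[0,0,-0.048],[0,0,-0.048],[-0.04,0,-0.048],[-0.08,0,-0.048],[-0.11,-0.001,-0.048],[-0.11,-0.001,-0.048]], "grip": [1,1,1,1,1,1,1]}}

```text
clock: 9.5
tool_pos: [0.6267, -0.0097, 0.1864]
eef_rot: [0.659, 0.752, -0.002, 0.0]
contact_force: [-0.5, 1.1, -0.8]
opening: 0.2
finger_force: 25.0
```

Run:
```python
from h import *
go(.627,-.0054,.17,.1376)
```

```text
t [0.0043 0.0009 0.0164] turn [-0.0021  0.0023 -0.0051] pos [ 0.6267 -0.0097  0.1864] q [-0.06  0.78 -0.    1.63  0.01  0.74  0.07] F [-0.5  1.1 -0.8] clk 9.5 open 0.2
```

Bore 1 has a firm floor at TCP 0.1427, so it is 30 mm deep and takes yellow. Next is bore 3.

Call:
{"fn": "jog_arm", "kwargs": {"turn": [[0,0,0],[0,0,0],[0,0,0],[0,0,0],[0,0,0],[0,0,0],[0,0,0],[0,0,0],[0,0,0]], "translation": [[0.001,0,0],[0.001,0,0],[0.001,0,0.012],[0.001,0,0.022],[0.001,0,0.028],[0.001,0,0.031],[0.001,0,0.034],[0.001,0,0.036],[0.001,0,0.036]], "grip": [1,1,1,1,1,1,1,1,1]}}

```text
clock: 10.62
tool_pos: [0.6272, -0.0046, 0.1517]
eef_rot: [0.657, 0.754, 0.0, -0.0]
contact_force: [-0.1, 0.4, -0.7]
opening: 0.196
finger_force: 25.0
```

Call:
{"fn": "jog_arm", "kwargs": {"turn": [[0,0,0],[0,0,0],[0,0,0],[0,0,0],[0,0,0],[0,0,0],[0,0,0]], "translation": [[0,0,0.002],[0,0,0.004],[0,0,0.006],[0,0,0.008],[0,0,0.009],[0,0,0.01],[0,0,0.01]], "grip": [1,1,1,1,1,1,1]}}

```text
clock: 11.5
tool_pos: [0.6272, -0.0046, 0.1417]
eef_rot: [0.657, 0.754, 0.0, -0.0]
contact_force: [0.6, 0.4, -1.3]
opening: 0.196
finger_force: 25.0
```

Call:
{"fn": "jog_arm", "kwargs": {"turn": [[0,0,0],[0,0,0],[0,0,0],[0,0,0],[0,0,0],[0,0,0],[0,0,0]], "translation": [[0,0,0.002],[0,0,0.004],[0,0,0.006],[0,0,0.008],[0,0,0.009],[0,0,0.01],[0,0,0.01]], "grip": [1,1,1,1,1,1,1]}}

```text
clock: 12.38
tool_pos: [0.6272, -0.0046, 0.1316]
eef_rot: [0.657, 0.754, -0.0, -0.0]
contact_force: [0.5, 0.1, -1.4]
opening: 0.194
finger_force: 25.0
```

Call:
{"fn": "jog_arm", "kwargs": {"turn": [[0,0,0],[0,0,0],[0,0,0],[0,0,0],[0,0,0],[0,0,0],[0,0,0]], "translation": [[0,0,0.002],[0,0,0.004],[0,0,0.006],[0,0,0.008],[0,0,0.009],[0,0,0.01],[0,0,0.01]], "grip": [1,1,1,1,1,1,1]}}

```text
clock: 13.25
tool_pos: [0.6274, -0.0047, 0.1229]
eef_rot: [0.657, 0.754, 0.0, 0.0]
contact_force: [-1.7, 0.2, 7.3]
opening: 0.195
finger_force: 25.0
```

Bore 3 has its floor at TCP 0.1229, so it is 50 mm deep and takes white. Next is bore 4.

Call:
{"fn": "jog_arm", "kwargs": {"turn": [[0,0,0],[0,0,0],[0,0,0],[0,0,0],[0,0,0],[0,0,0],[0,0,0],[0,0,0],[0,0,0],[0,0,0],[0,0,0],[0,0,0]], "translation": [[0,0,-0.03],[0,0,-0.065],[0,0,-0.065],[-0.03,0,-0.065],[-0.055,0,-0.065],[-0.055,0,-0.065],[-0.055,0,-0.065],[-0.055,0,-0.053],[-0.055,0,-0.041],[-0.055,0,-0.034],[-0.055,0,-0.029],[-0.055,0,-0.029]], "grip": [1,1,1,1,1,1,1,1,1,1,1,1]}}

```text
clock: 14.75
tool_pos: [0.6348, -0.0591, 0.1527]
eef_rot: [0.657, 0.754, 0.0, 0.0]
contact_force: [-3.5, -0.2, 14.3]
opening: 0.198
finger_force: 25.0
```

Bore 4 is firm at TCP 0.1527, so it is 20 mm deep and takes blue. The rod goes back to its stand now.

Call:
{"fn": "jog_arm", "kwargs": {"turn": [[0,0,0],[0,0,0],[0,0,0],[0,0,0],[0,0,0],[0,0,0],[0,0,0],[0,0,0],[0,0,0],[0,0,0],[0,0,0],[0,0,0]], "translation": [[0,0,-0.03],[0,0,-0.065],[0.03,-0.015,-0.068],[0.075,-0.036,-0.068],[0.12,-0.056,-0.068],[0.165,-0.077,-0.068],[0.21,-0.098,-0.068],[0.255,-0.12,-0.068],[0.311,-0.144,-0.068],[0.311,-0.144,-0.068],[0.311,-0.144,-0.068],[0.311,-0.144,-0.068]], "grip": [1,1,1,1,1,1,1,1,1,1,1,1]}}

```text
clock: 16.25
tool_pos: [0.4504, 0.2274, 0.2187]
eef_rot: [0.658, 0.753, -0.0, 0.001]
contact_force: [0.2, -0.8, -1.2]
opening: 0.192
finger_force: 25.0
```

Run:
```python
from h import *
go(.4484,.229,.118,.1376)
```

```text
t [ 0.0019 -0.0018  0.1007] turn [ 0.0005  0.0009 -0.0027] pos [0.4504 0.2274 0.2187] q [-0.59  0.59  0.04  1.97 -0.04  0.58 -0.38] F [ 0.2 -0.8 -1.2] clk 16.25 open 0.192
```

Call:
{"fn": "jog_arm", "kwargs": {"turn": [[0,0,0],[0,0,0],[0,0,0],[0,0,0],[0,0,0],[0,0,0]], "translation": [[0.001,-0.001,0],[0.001,-0.001,0],[0.001,-0.001,0.015],[0.001,-0.001,0.03],[0.001,-0.001,0.04],[0.001,-0.001,0.04]], "grip": [1,1,1,1,1,1]}}

```text
clock: 17.0
tool_pos: [0.448, 0.2297, 0.1782]
eef_rot: [0.657, 0.754, -0.001, -0.0]
contact_force: [-0.0, -0.7, -1.3]
opening: 0.196
finger_force: 25.0
```

Call:
{"fn": "jog_arm", "kwargs": {"turn": [[0,0,0],[0,0,0],[0,0,0],[0,0,0],[0,0,0],[0,0,0],[0,0,0]], "translation": [[0,0,0.015],[0,0,0.03],[0,0,0.043],[0,0,0.053],[0,0,0.0595],[0,0,0.0595],[0,0,0.0595]], "grip": [1,1,1,1,1,1,1]}}

```text
clock: 17.88
tool_pos: [0.4484, 0.2301, 0.1194]
eef_rot: [0.657, 0.754, 0.0, 0.0]
contact_force: [0.4, 0.5, -1.0]
opening: 0.195
finger_force: 25.0
```

Call:
{"fn": "jog_arm", "kwargs": {"turn": [[0,0,0],[0,0,0],[0,0,0],[0,0,0],[0,0,0],[0,0,0],[0,0,0],[0,0,0],[0,0,0]], "translation": [[0,0,0],[0,0,0],[0,0,0],[0,0,0],[0,0,-0.02],[0,0,-0.05],[0,0,-0.09],[0,0,-0.13],[0,0,-0.13]], "grip": [0.6,0.6,0.6,0.6,0.6,0.6,0.6,0.6,0.6]}}

```text
clock: 19.0
tool_pos: [0.4498, 0.2308, 0.2519]
eef_rot: [0.657, 0.754, 0.003, 0.001]
contact_force: [0.9, 0.1, -0.2]
opening: 0.397
finger_force: 0.0
```

Run:
```python
from meas import *
np.set_printoptions(precision=4,suppress=True)
a=cams.snapshot('top');b=cams.snapshot('side')
k=lambda x:cv2.resize(x,(390,390),interpolation=cv2.INTER_CUBIC)[:,:,::-1]
cv2.imwrite('pics/m1.png',np.hstack([k(a[230:350,320:440]),k(b[255:375,245:365])]))
u=k(b[145:225,175:255]);cv2.imwrite('pics/m2.png',u)
L={'blue':(.05,(105,120,60),(128,255,255)),'yellow':(.06,(22,120,90),(35,255,255)),'red':(.07,(0,150,80),(6,255,255))}
for cam,im,(u0,v0,u1,v1) in(('top',a,(355,245,432,325)),('side',b,(255,270,360,365))):
    h=cv2.cvtColor(im,cv2.COLOR_RGB2HSV)
    m0=np.zeros(h.shape[:2],np.uint8);m0[v0:v1,u0:u1]=255
    for n,(l,lo,hi) in L.items():
        print(cam,n,blobs(cv2.inRange(h,lo,hi)&m0,6))
    print(cam,'white',blobs(cv2.inRange(h,(0,0,140),(180,60,255))&m0,6))
for n in ['post_blue_mid','post_yellow_mid','post_white_mid','post_rack']:
    for c in('top','side'):
        print(n,c,[(np.round(d['position'],4).tolist(),round(d['p'],2)) for d in models.place_of(c,n)[:2]])
go(.45,-.2,.2,.1376)
```

```text
top blue [((np.float64(376.2), np.float64(266.9)), np.int32(58))]
top yellow [((np.float64(379.1), np.float64(301.9)), np.int32(58))]
top red [((np.float64(412.9), np.float64(264.7)), np.int32(50))]
top white [((np.float64(416.2), np.float64(300.8)), np.int32(40))]
side blue [((np.float64(314.9), np.float64(290.7)), np.int32(83))]
side yellow [((np.float64(277.7), np.float64(298.3)), np.int32(92))]
side red [((np.float64(332.8), np.float64(306.7)), np.int32(90))]
side white [((np.float64(294.0), np.float64(313.5)), np.int32(62))]
post_blue_mid top [([0.5054, -0.2194, 0.0312], 0.6), ([0.478, -0.1308, 0.0286], 0.48)]
post_blue_mid side [([0.5068, -0.2169, 0.0349], 0.75), ([0.7704, 0.0401, 0.0021], 0.61)]
post_yellow_mid top [([0.5823, -0.5431, 0.0038], 0.44), ([0.4242, -0.2209, 0.0375], 0.42)]
post_yellow_mid side [([0.4265, -0.222, 0.0362], 0.62)]
post_white_mid top [([0.4292, -0.3026, 0.047], 0.67)]
post_white_mid side [([0.4289, -0.299, 0.0504], 0.75), ([0.4261, -0.2209, 0.0374], 0.58)]
post_rack top [([0.4668, -0.2604, -0.0049], 0.77)]
post_rack side [([0.4686, -0.2589, -0.0031], 0.65), ([0.445, 0.2355, 0.1138], 0.34)]
t [-0.426  -0.0571  0.0489] turn [-0.001   0.0004  0.0004] pos [0.448  0.2298 0.2487] q [-0.6   0.54  0.05  1.94 -0.04  0.66 -0.39] F [-0.6  0.6 -0.2] clk 19.5 open 0.399
```

View pics/m1.png

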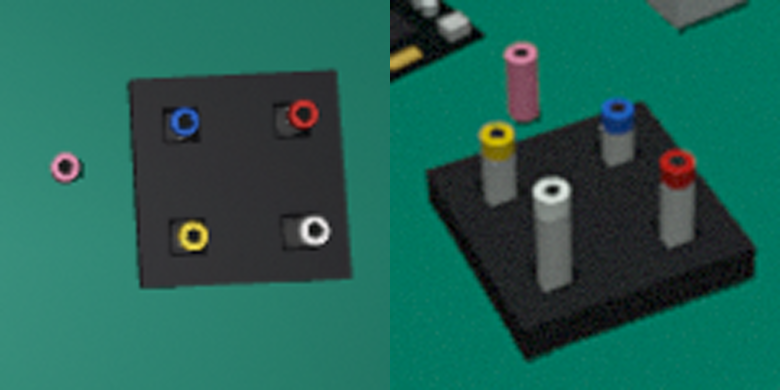

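The crop shows pink standing alone at left (65,167), which is the decoy. In the rack, yellow is near the robot at (193,237), white at (315,231), blue at (185,122) and red at (302,115). I need yellow, white and blue, and each is the only one of its colour in the rack.

Run:
```python
from h import *
np.set_printoptions(precision=4,suppress=True)
for n,t,s,z in(('yellow',(379.4,302.7),(277.9,295.9),.068),('white',(416.9,301.1),(294.8,312.8),.088),('blue',(376.9,267.5),(315.2,287.9),.058)):
    a=ray('top',*t,z);b=ray('side',*s,z);m=(a+b)/2;print(n,a,b);go(*m[:2],z+.06,.1376)
```

```text
yellow [ 0.4259 -0.2187  0.068 ] [ 0.4284 -0.219   0.068 ]
t [-0.4415 -0.0823  0.1209] turn [-0.001   0.0004  0.0004] pos [0.448  0.2298 0.2487] q [-0.6   0.54  0.05  1.94 -0.04  0.66 -0.39] F [-0.6  0.6 -0.2] clk 19.5 open 0.399
white [ 0.4269 -0.2989  0.088 ] [ 0.4302 -0.2978  0.088 ]
t [-0.5204 -0.0919  0.101 ] turn [-0.001   0.0004  0.0004] pos [0.448  0.2298 0.2487] q [-0.6   0.54  0.05  1.94 -0.04  0.66 -0.39] F [-0.6  0.6 -0.2] clk 19.5 open 0.399
blue [ 0.5055 -0.2177  0.058 ] [ 0.509 -0.218  0.058]
t [-0.4516 -0.0028  0.1309] turn [-0.001   0.0004  0.0004] pos [0.448  0.2298 0.2487] q [-0.6   0.54  0.05  1.94 -0.04  0.66 -0.39] F [-0.6  0.6 -0.2] clk 19.5 open 0.399
```

View pics/m2.png

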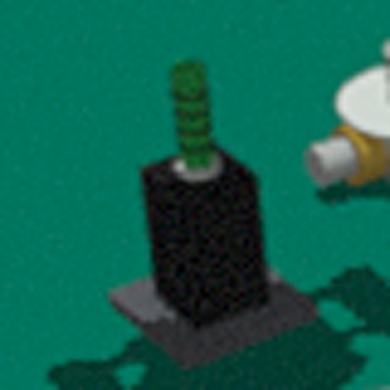

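The crop confirms the rod is home, with its flange on the stand. Next I go to yellow, which belongs in bore 1.

Call:
{"fn": "jog_arm", "kwargs": {"turn": [[0,0,0],[0,0,0],[0,0,0],[0,0,0],[0,0,0],[0,0,0],[0,0,0],[0,0,0],[0,0,0],[0,0,0],[0,0,0],[0,0,0],[0,0,0],[0,0,0]], "translation": [[-0.045,-0.008,0],[-0.09,-0.016,0],[-0.135,-0.025,0],[-0.18,-0.034,0],[-0.225,-0.042,0],[-0.27,-0.05,0.01],[-0.315,-0.059,0.03],[-0.36,-0.067,0.05],[-0.405,-0.075,0.07],[-0.4415,-0.0823,0.1],[-0.4415,-0.0823,0.12],[-0.4415,-0.0823,0.12],[-0.4415,-0.0823,0.12],[-0.4415,-0.0823,0.12]], "grip": [0.55,0.55,0.55,0.55,0.55,0.55,0.55,0.55,0.55,0.55,0.55,0.55,0.55,0.55]}}

```text
clock: 21.25
tool_pos: [0.4282, -0.2182, 0.1301]
eef_rot: [0.656, 0.755, 0.0, 0.001]
contact_force: [1.1, -0.7, 0.3]
opening: 0.452
finger_force: 0.0
```

Run:
```python
from h import *
go(.4272,-.2189,.063,.1376)
save('side','y1.png',(230,190,380,340),4)
```

```text
t [-0.0005 -0.0011  0.0671] turn [0.0016 0.0006 0.0015] pos [ 0.4282 -0.2182  0.1301] q [ 0.4   0.73 -0.04  2.11  0.08  0.3   0.43] F [ 1.1 -0.7  0.3] clk 21.25 open 0.452
```

View pics/y1.png

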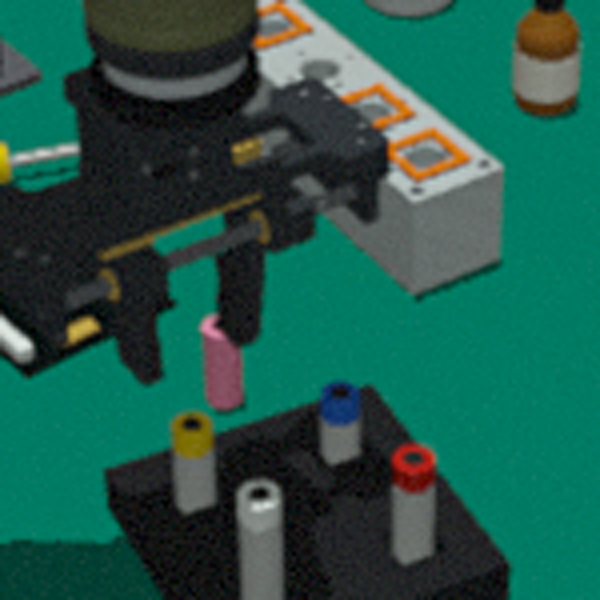

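The rack is unmoved and the fingers are over yellow at crop (193,430). Pink is clear. Descending.

Call:
{"fn": "jog_arm", "kwargs": {"turn": [[0,0,0],[0,0,0],[0,0,0],[0,0,0],[0,0,0],[0,0,0],[0,0,0],[0,0,0],[0,0,0],[0,0,0],[0,0,0]], "translation": [[0,-0.001,0.02],[0,-0.001,0.04],[0,-0.001,0.058],[0,-0.001,0.067],[0,-0.001,0.067],[0,-0.001,0.067],[0,-0.001,0.067],[0,-0.001,0.067],[0,-0.001,0.067],[0,-0.001,0.067],[0,-0.001,0.067]], "grip": [0.55,0.55,0.55,0.55,0.55,0.55,1,1,1,1,1], "force": 30}}

```text
clock: 22.68
tool_pos: [0.4266, -0.2189, 0.0625]
eef_rot: [0.657, 0.754, 0.0, 0.0]
contact_force: [-0.3, 0.5, 5.7]
opening: 0.214
finger_force: 30.0
```

Call:
{"fn": "jog_arm", "kwargs": {"turn": [[0,0,0],[0,0,0],[0,0,0],[0,0,0],[0,0,0],[0,0,0]], "translation": [[0,0,-0.02],[0,0,-0.05],[0,0,-0.09],[0,0,-0.12],[0,0,-0.12],[0,0,-0.12]], "grip": [1,1,1,1,1,1]}}

```text
clock: 23.42
tool_pos: [0.4259, -0.2185, 0.1814]
eef_rot: [0.657, 0.754, -0.0, -0.001]
contact_force: [-0.7, -0.0, -1.8]
opening: 0.21
finger_force: 30.0
```

Run:
```python
from h import *
go(.612,.1035,.15,.1376)
```

```text
t [0.2933 0.2287 0.0314] turn [-0.0012 -0.0008  0.0005] pos [ 0.4259 -0.2185  0.1814] q [ 0.41  0.63 -0.05  2.08  0.08  0.44  0.44] F [-0.7 -0.  -1.8] clk 23.43 open 0.21
```

Call:
{"fn": "jog_arm", "kwargs": {"turn": [[0,0,0],[0,0,0],[0,0,0],[0,0,0],[0,0,0],[0,0,0],[0,0,0],[0,0,0],[0,0,0],[0,0,0],[0,0,0],[0,0,0],[0,0,0]], "translation": [[0.037,0.029,0],[0.074,0.058,0],[0.111,0.087,0],[0.148,0.115,0],[0.185,0.144,0],[0.222,0.173,0],[0.26,0.202,0],[0.2933,0.2287,0],[0.2933,0.2287,0],[0.2933,0.2287,0.02],[0.2933,0.2287,0.042],[0.2933,0.2287,0.042],[0.2933,0.2287,0.042]], "grip": [1,1,1,1,1,1,1,1,1,1,1,1,1]}}

```text
clock: 25.05
tool_pos: [0.6125, 0.1025, 0.1401]
eef_rot: [0.657, 0.754, -0.0, -0.0]
contact_force: [-0.4, 0.4, -0.8]
opening: 0.21
finger_force: 30.0
```

Run:
```python
from h import *
go(.6119,.1035,.09,.1376)
a=save('top','x.png',(215,195,275,255),1);b=save('side','x.png',(255,130,345,220),1)
k=lambda x:cv2.resize(x,(390,390),interpolation=cv2.INTER_CUBIC)[:,:,::-1]
cv2.imwrite('pics/y2.png',np.hstack([k(a),k(b)]))
```

```text
t [ 0.0011 -0.0004  0.0501] turn [-0.0007  0.0004 -0.0003] pos [0.6125 0.1025 0.1401] q [-0.26  0.83  0.04  1.68 -0.05  0.63 -0.06] F [-0.4  0.4 -0.8] clk 25.05 open 0.21
```

View pics/y2.png

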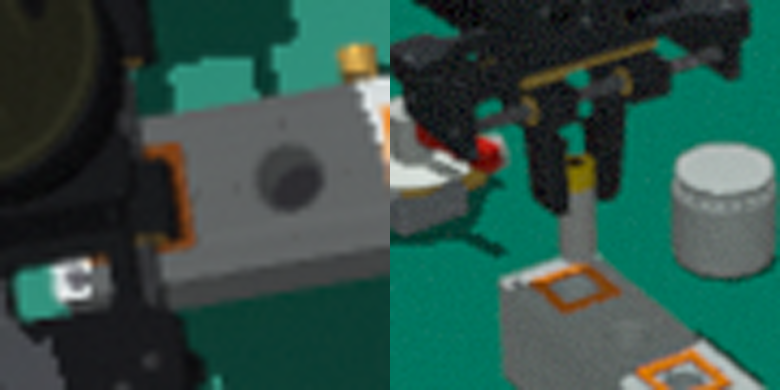

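Yellow is upright just above collar 1, at side crop (577,255). Now to insert it.

Call:
{"fn": "jog_arm", "kwargs": {"turn": [[0,0,0],[0,0,0],[0,0,0],[0,0,0],[0,0,0],[0,0,0],[0,0,0],[0,0,0]], "translation": [[0.001,0,0.008],[0.001,0,0.014],[0.001,0,0.018],[0.001,0,0.02],[0.001,0,0.022],[0.001,0,0.024],[0.001,0,0.026],[0.001,0,0.026]], "grip": [1,1,1,1,1,1,1,1]}}

```text
clock: 26.15
tool_pos: [0.6124, 0.1042, 0.1141]
eef_rot: [0.657, 0.754, -0.0, -0.0]
contact_force: [0.4, -0.1, -0.2]
opening: 0.213
finger_force: 30.0
```

Call:
{"fn": "jog_arm", "kwargs": {"turn": [[0,0,0],[0,0,0],[0,0,0],[0,0,0],[0,0,0],[0,0,0],[0,0,0],[0,0,0]], "translation": [[0,0,0.005],[0,0,0.01],[0,0,0.015],[0,0,0.019],[0,0,0.022],[0,0,0.024],[0,0,0.025],[0,0,0.025]], "grip": [1,1,1,1,1,1,1,1]}}

```text
clock: 27.15
tool_pos: [0.6125, 0.1042, 0.0896]
eef_rot: [0.657, 0.754, 0.0, 0.0]
contact_force: [-0.8, 0.0, 2.0]
opening: 0.211
finger_force: 30.0
```

Call:
{"fn": "jog_arm", "kwargs": {"turn": [[0,0,0],[0,0,0],[0,0,0],[0,0,0],[0,0,0],[0,0,0],[0,0,0],[0,0,0],[0,0,0],[0,0,0],[0,0,0],[0,0,0],[0,0,0],[0,0,0],[0,0,0],[0,0,0],[0,0,0],[0,0,0]], "translation": [[0,0,0],[0,0,0],[0,0,0],[0,0,-0.015],[0,0,-0.04],[0,0,-0.08],[-0.042,-0.026,-0.08],[-0.084,-0.053,-0.08],[-0.126,-0.08,-0.08],[-0.168,-0.106,-0.08],[-0.21,-0.132,-0.08],[-0.252,-0.159,-0.08],[-0.294,-0.185,-0.075],[-0.336,-0.212,-0.07],[-0.3738,-0.2375,-0.065],[-0.3738,-0.2375,-0.065],[-0.3738,-0.2375,-0.065],[-0.3738,-0.2375,-0.065]], "grip": [0.6,0.6,0.6,0.6,0.6,0.55,0.55,0.55,0.55,0.55,0.55,0.55,0.55,0.55,0.55,0.55,0.55,0.55]}}

```text
clock: 29.4
tool_pos: [0.4299, -0.2972, 0.1546]
eef_rot: [0.656, 0.755, 0.001, 0.0]
contact_force: [-0.3, 0.3, 0.5]
opening: 0.449
finger_force: 0.0
```

Run:
```python
from meas import *
np.set_printoptions(precision=4,suppress=True)
b=cams.snapshot('side')
h=cv2.cvtColor(b,cv2.COLOR_RGB2HSV);m0=np.zeros(h.shape[:2],np.uint8);m0[270:365,255:360]=255
print('was red 332.8,306.7 blue 314.9,290.7 white 294,313.5')
for n,lo,hi in(('red',(0,150,80),(6,255,255)),('blue',(105,120,60),(128,255,255)),('white',(0,0,140),(180,60,255))): print(n,blobs(cv2.inRange(h,lo,hi)&m0,6))
m0[:]=0;m0[140:230,260:340]=255
print('yellow',blobs(cv2.inRange(h,(22,120,90),(35,255,255))&m0,6),proj('side',(.6123,.1042,.091)),proj('side',(.6123,.1042,.095)))
go(.4286,-.2984,.083,.1376)
```

```text
was red 332.8,306.7 blue 314.9,290.7 white 294,313.5
red [((np.float64(333.0), np.float64(307.6)), np.int32(63))]
blue [((np.float64(315.0), np.float64(290.8)), np.int32(80))]
white [((np.float64(294.3), np.float64(318.5)), np.int32(26))]
yellow [] [[296.8045 187.2541]] [[296.7655 185.8224]]
t [-0.001  -0.0014  0.0715] turn [ 0.001  -0.0004  0.0033] pos [ 0.4298 -0.2973  0.1545] q [ 0.56  0.72 -0.07  1.97  0.11  0.46  0.55] F [-0.4  0.7  0.4] clk 29.45 open 0.45
```

Call:
{"fn": "jog_arm", "kwargs": {"turn": [[0,0,0],[0,0,0],[0,0,0],[0,0,0],[0,0,0],[0,0,0],[0,0,0],[0,0,0],[0,0,0],[0,0,0],[0,0,0]], "translation": [[-0.001,-0.001,0.015],[-0.001,-0.001,0.035],[-0.001,-0.001,0.055],[-0.001,-0.001,0.071],[-0.001,-0.001,0.071],[-0.001,-0.001,0.071],[-0.001,-0.001,0.071],[-0.001,-0.001,0.071],[-0.001,-0.001,0.071],[-0.001,-0.001,0.071],[-0.001,-0.001,0.071]], "grip": [0.55,0.55,0.55,0.55,0.55,0.55,1,1,1,1,1]}}

```text
clock: 30.82
tool_pos: [0.428, -0.3001, 0.0836]
eef_rot: [0.657, 0.754, 0.0, 0.0]
contact_force: [-0.8, 0.0, 5.9]
opening: 0.211
finger_force: 30.0
```

Call:
{"fn": "jog_arm", "kwargs": {"turn": [[0,0,0],[0,0,0],[0,0,0],[0,0,0],[0,0,0],[0,0,0]], "translation": [[0,0,-0.02],[0,0,-0.05],[0,0,-0.09],[0,0,-0.12],[0,0,-0.12],[0,0,-0.12]], "grip": [1,1,1,1,1,1]}}

```text
clock: 31.58
tool_pos: [0.4272, -0.2994, 0.2023]
eef_rot: [0.657, 0.754, -0.0, -0.001]
contact_force: [-0.0, 0.2, -1.9]
opening: 0.211
finger_force: 30.0
```

Run:
```python
from h import *
go(.6272,-.005,.16,.1376)
b=save('side','w1.png',(240,140,390,290),4)
```

```text
t [0.264  0.2387 0.0422] turn [-0.0014 -0.0013  0.0005] pos [ 0.4272 -0.2994  0.2023] q [ 0.58  0.64 -0.09  1.93  0.09  0.58  0.57] F [-0.   0.2 -1.9] clk 31.57 open 0.211
```

View pics/w1.png

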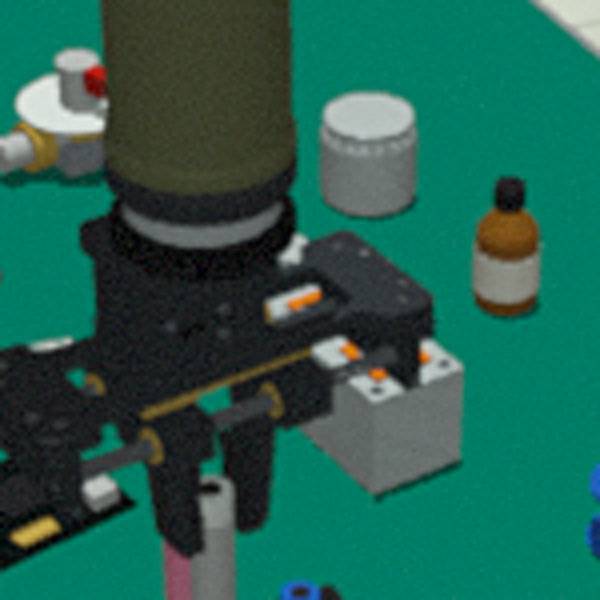

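White is held; the arm hides bore 1. White may sit about 1 mm off centre across the pads, so I allow for that and move over bore 3.

Call:
{"fn": "jog_arm", "kwargs": {"turn": [[0,0,0],[0,0,0],[0,0,0],[0,0,0],[0,0,0],[0,0,0],[0,0,0],[0,0,0],[0,0,0],[0,0,0],[0,0,0],[0,0,0],[0,0,0]], "translation": [[0.033,0.03,0],[0.066,0.06,0],[0.1,0.09,0],[0.132,0.12,0],[0.165,0.15,0],[0.2,0.18,0],[0.23,0.21,0],[0.263,0.2385,0],[0.263,0.2385,0],[0.263,0.2385,0.02],[0.263,0.2385,0.041],[0.263,0.2385,0.041],[0.263,0.2385,0.041]], "grip": [1,1,1,1,1,1,1,1,1,1,1,1,1]}}

```text
clock: 33.25
tool_pos: [0.6277, -0.0072, 0.1622]
eef_rot: [0.657, 0.754, -0.0, -0.0]
contact_force: [0.5, -0.6, -0.4]
opening: 0.212
finger_force: 30.0
```

Run:
```python
from h import *
go(.627,-.0062,.09,.1376)
save('side','w2.png',(270,130,390,250),5)
```

```text
t [ 0.0011 -0.0006  0.0722] turn [-0.0005  0.0003 -0.0003] pos [ 0.6277 -0.0072  0.1622] q [-0.06  0.81 -0.01  1.65  0.02  0.69  0.06] F [ 0.5 -0.6 -0.4] clk 33.25 open 0.212
```

View pics/w2.png

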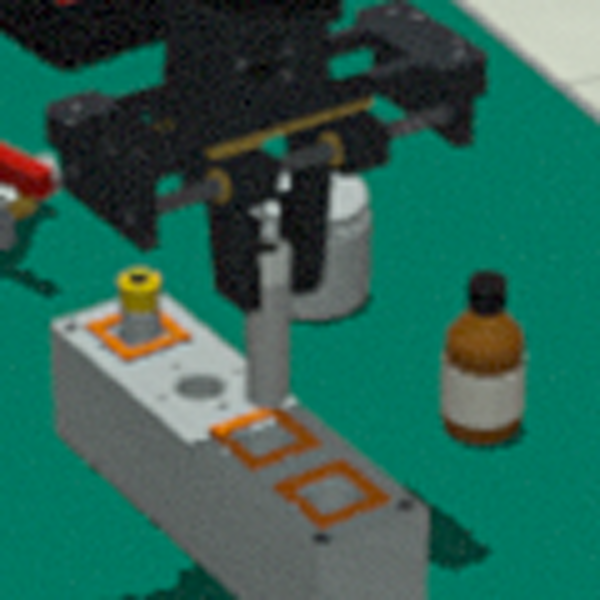

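Yellow stands upright in bore 1 at (140,300). White hangs over collar 3 at (267,400). Inserting it.

Call:
{"fn": "jog_arm", "kwargs": {"turn": [[0,0,0],[0,0,0],[0,0,0],[0,0,0],[0,0,0],[0,0,0],[0,0,0],[0,0,0]], "translation": [[0,0,0.008],[0,0,0.014],[0,0,0.018],[0,0,0.02],[0,0,0.022],[0,0,0.024],[0,0,0.027],[0,0,0.027]], "grip": [1,1,1,1,1,1,1,1]}}

```text
clock: 34.3
tool_pos: [0.6277, -0.0066, 0.1349]
eef_rot: [0.657, 0.754, -0.0, -0.0]
contact_force: [-0.1, 0.5, -1.8]
opening: 0.214
finger_force: 30.0
```

Call:
{"fn": "jog_arm", "kwargs": {"turn": [[0,0,0],[0,0,0],[0,0,0],[0,0,0],[0,0,0],[0,0,0],[0,0,0],[0,0,0],[0,0,0],[0,0,0]], "translation": [[0,0,0.006],[0,0,0.012],[0,0,0.018],[0,0,0.025],[0,0,0.031],[0,0,0.037],[0,0,0.041],[0,0,0.043],[0,0,0.045],[0,0,0.045]], "grip": [1,1,1,1,1,1,1,1,1,1]}}

```text
clock: 35.55
tool_pos: [0.6281, -0.0066, 0.0907]
eef_rot: [0.657, 0.754, 0.0, 0.0]
contact_force: [-0.8, -0.5, 2.2]
opening: 0.212
finger_force: 30.0
```

White is down on its floor. Release it and go to blue.

Call:
{"fn": "jog_arm", "kwargs": {"turn": [[0,0,0],[0,0,0],[0,0,0],[0,0,0],[0,0,0],[0,0,0],[0,0,0],[0,0,0],[0,0,0],[0,0,0],[0,0,0],[0,0,0],[0,0,0],[0,0,0],[0,0,0],[0,0,0]], "translation": [[0,0,0],[0,0,0],[0,0,0],[0,0,-0.015],[0,0,-0.04],[0,0,-0.08],[-0.032,-0.025,-0.08],[-0.064,-0.05,-0.08],[-0.096,-0.074,-0.08],[-0.128,-0.099,-0.08],[-0.16,-0.123,-0.07],[-0.193,-0.1487,-0.055],[-0.193,-0.1487,-0.04],[-0.193,-0.1487,-0.04],[-0.193,-0.1487,-0.04],[-0.193,-0.1487,-0.04]], "grip": [0.6,0.6,0.6,0.6,0.6,0.55,0.55,0.55,0.55,0.55,0.55,0.55,0.55,0.55,0.55,0.55]}}

```text
clock: 37.55
tool_pos: [0.5082, -0.2171, 0.1308]
eef_rot: [0.656, 0.755, 0.001, 0.0]
contact_force: [-0.4, -0.4, 0.1]
opening: 0.449
finger_force: 0.0
```

Run:
```python
from meas import *
go(.5073,-.2178,.053,.1376)
b=cams.snapshot('side');a=cams.snapshot('top')
h=cv2.cvtColor(b,cv2.COLOR_RGB2HSV);m0=np.zeros(h.shape[:2],np.uint8);m0[240:380,250:370]=255
print('was red 332.8,306.7 blue 314.9,290.7')
for n,lo,hi in(('red',(0,150,80),(6,255,255)),('blue',(105,120,60),(128,255,255))): print(n,blobs(cv2.inRange(h,lo,hi)&m0,6))
cv2.imwrite('pics/bl.png',cv2.resize(b[180:340,240:400,::-1],None,fx=3.7,fy=3.7,interpolation=cv2.INTER_CUBIC))
```

```text
t [-0.0005 -0.0011  0.0778] turn [0.0015 0.     0.0024] pos [ 0.5082 -0.2171  0.1308] q [ 0.36  0.78 -0.06  1.9   0.09  0.46  0.37] F [-0.4 -0.4  0.1] clk 37.55 open 0.449
was red 332.8,306.7 blue 314.9,290.7
red [((np.float64(333.2), np.float64(307.3)), np.int32(65))]
blue [((np.float64(314.7), np.float64(290.9)), np.int32(79))]
```

The rack is unmoved, so I take blue.

Call:
{"fn": "jog_arm", "kwargs": {"turn": [[0,0,0],[0,0,0],[0,0,0],[0,0,0],[0,0,0],[0,0,0],[0,0,0],[0,0,0],[0,0,0],[0,0,0],[0,0,0]], "translation": [[0,-0.001,0.02],[0,-0.001,0.04],[0,-0.001,0.06],[0,-0.001,0.0775],[0,-0.001,0.0775],[0,-0.001,0.0775],[0,-0.001,0.0775],[0,-0.001,0.0775],[0,-0.001,0.0775],[0,-0.001,0.0775],[0,-0.001,0.0775]], "grip": [0.55,0.55,0.55,0.55,0.55,0.55,1,1,1,1,1]}}

```text
clock: 39.02
tool_pos: [0.5065, -0.2184, 0.0531]
eef_rot: [0.657, 0.754, 0.0, 0.0]
contact_force: [-0.1, 0.7, 6.7]
opening: 0.218
finger_force: 30.0
```

Call:
{"fn": "jog_arm", "kwargs": {"turn": [[0,0,0],[0,0,0],[0,0,0],[0,0,0],[0,0,0],[0,0,0]], "translation": [[0,0,-0.02],[0,0,-0.05],[0,0,-0.09],[0,0,-0.12],[0,0,-0.12],[0,0,-0.12]], "grip": [1,1,1,1,1,1]}}

```text
clock: 39.78
tool_pos: [0.5054, -0.218, 0.1718]
eef_rot: [0.657, 0.754, -0.0, -0.001]
contact_force: [-0.7, -0.5, -0.7]
opening: 0.212
finger_force: 30.0
```

Run:
```python
from h import *
go(.6348,-.0603,.13,.1376)
```

```text
t [0.1384 0.15   0.0416] turn [-0.0017 -0.0009  0.0005] pos [ 0.5054 -0.218   0.1718] q [ 0.36  0.71 -0.07  1.88  0.08  0.56  0.38] F [-0.7 -0.5 -0.7] clk 39.77 open 0.212
```

Call:
{"fn": "jog_arm", "kwargs": {"turn": [[0,0,0],[0,0,0],[0,0,0],[0,0,0],[0,0,0],[0,0,0],[0,0,0],[0,0,0],[0,0,0],[0,0,0]], "translation": [[0.028,0.03,0],[0.056,0.06,0],[0.084,0.09,0],[0.112,0.12,0],[0.139,0.1495,0],[0.139,0.1495,0],[0.139,0.1495,0.02],[0.139,0.1495,0.042],[0.139,0.1495,0.042],[0.139,0.1495,0.042]], "grip": [1,1,1,1,1,1,1,1,1,1]}}

```text
clock: 41.02
tool_pos: [0.6348, -0.0608, 0.1306]
eef_rot: [0.657, 0.754, -0.0, -0.0]
contact_force: [0.4, 0.6, -0.7]
opening: 0.216
finger_force: 30.0
```

Run:
```python
from h import *
go(.6345,-.0602,.09,.1376)
save('side','bl2.png',(270,150,390,270),5)
```

```text
t [ 0.0006 -0.0002  0.0406] turn [-0.0007  0.0003 -0.0004] pos [ 0.6348 -0.0608  0.1306] q [ 0.04  0.86 -0.03  1.63  0.03  0.65  0.13] F [ 0.4  0.6 -0.7] clk 41.02 open 0.216
```

View pics/bl2.png

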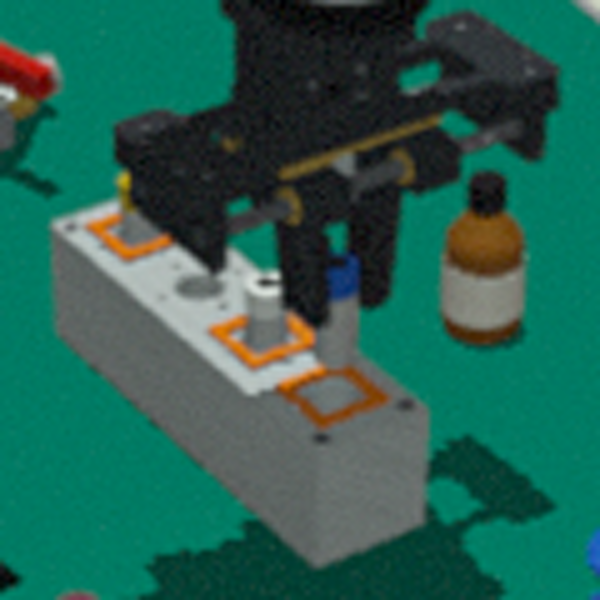

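White stands home in bore 3 at (265,315), and blue is over collar 4 at (335,345). Inserting it.

Call:
{"fn": "jog_arm", "kwargs": {"turn": [[0,0,0],[0,0,0],[0,0,0],[0,0,0],[0,0,0],[0,0,0],[0,0,0],[0,0,0]], "translation": [[0,0,0.008],[0,0,0.014],[0,0,0.018],[0,0,0.02],[0,0,0.022],[0,0,0.024],[0,0,0.026],[0,0,0.026]], "grip": [1,1,1,1,1,1,1,1]}}

```text
clock: 42.08
tool_pos: [0.635, -0.0601, 0.1046]
eef_rot: [0.657, 0.754, -0.0, -0.0]
contact_force: [0.1, 0.3, -1.3]
opening: 0.214
finger_force: 30.0
```

Call:
{"fn": "jog_arm", "kwargs": {"turn": [[0,0,0],[0,0,0],[0,0,0],[0,0,0],[0,0,0],[0,0,0]], "translation": [[0,0,0.004],[0,0,0.008],[0,0,0.011],[0,0,0.0135],[0,0,0.015],[0,0,0.015]], "grip": [1,1,1,1,1,1]}}

```text
clock: 42.82
tool_pos: [0.6351, -0.0601, 0.0902]
eef_rot: [0.657, 0.754, 0.0, -0.0]
contact_force: [-2.4, -0.1, 4.5]
opening: 0.214
finger_force: 30.0
```

Blue is home. Release, rise, and measure the valve lever.

Call:
{"fn": "jog_arm", "kwargs": {"turn": [[0,0,0],[0,0,0],[0,0,0],[0,0,0],[0,0,0],[0,0,0],[0,0,0],[0,0,0]], "translation": [[0,0,0],[0,0,0],[0,0,0],[0,0,-0.015],[0,0,-0.04],[0,0,-0.09],[0,0,-0.14],[0,0,-0.14]], "grip": [0.6,0.6,0.6,0.6,0.6,0.55,0.55,0.55]}}

```text
clock: 43.82
tool_pos: [0.6381, -0.0604, 0.2352]
eef_rot: [0.657, 0.754, 0.003, 0.004]
contact_force: [0.3, -0.2, -0.2]
opening: 0.451
finger_force: 0.0
```

```bash
cat > valve.py <<'E'
from meas import *
def lever(cam,im,z=.066):
    h=cv2.cvtColor(im,cv2.COLOR_RGB2HSV);m=cv2.inRange(h,(0,140,70),(8,255,255))|cv2.inRange(h,(172,140,70),(180,255,255))
    u,v=proj(cam,(.605,.325,.063))[0].astype(int);w=55
    m0=np.zeros_like(m);m0[v-w:v+w,u-w:u+w]=m[v-w:v+w,u-w:u+w]
    n,l,s,c=cv2.connectedComponentsWithStats(m0);i=1+np.argmax(s[1:,4])
    p=np.argwhere(l==i)[:,::-1]
    W=np.array([ray(cam,a,b,z) for a,b in p])[:,:2];c=W.mean(0);e=np.linalg.svd(W-c)[2][0]
    if e@(c-[.6005,.3325])<0:e=-e
    t=(W-c)@e
    print(cam,len(p),'centre',np.round(c,4),'ang deg',round(np.degrees(np.arctan2(e[1],e[0])),1),'axis->c',round(np.degrees(np.arctan2(*(c-[.6005,.3325])[::-1])),1),'ends',np.round(c+e*t.min(),4),np.round(c+e*t.max(),4))
E
python3 - <<'E'
from valve import *
for cam in('top','side'):
    im=cams.snapshot(cam);lever(cam,im)
    h=cv2.cvtColor(im,cv2.COLOR_RGB2HSV)
    for n,lo,hi,P in(('yellow',(20,120,80),(36,255,255),(.612,.1035,.091)),('blue',(105,120,50),(128,255,255),(.6345,-.0599,.091))):
        u,v=proj(cam,P)[0].astype(int);m=cv2.inRange(h,lo,hi);m0=m*0;m0[v-12:v+12,u-12:u+12]=m[v-12:v+12,u-12:u+12];print(cam,n,(u,v),blobs(m0,5))
for n in('valve_axis','valve_grip'):
    for c in('top','side'): print(n,c,[(np.round(d['position'],4).tolist(),round(d['p'],2)) for d in models.place_of(c,n)[:2]])
go(.62,.2847,.2,.384)
E
```

```text
top 150 centre [0.6175 0.2933] ang deg -66.8 axis->c -66.5 ends [0.6055 0.3214] [0.6299 0.2644]
top yellow (np.int64(233), np.int64(223)) [((np.float64(232.8), np.float64(223.3)), np.int32(51))]
top blue (np.int64(305), np.int64(211)) []
side 133 centre [0.6172 0.2896] ang deg -74.4 axis->c -68.7 ends [0.6067 0.3271] [0.6283 0.2499]
side yellow (np.int64(296), np.int64(187)) [((np.float64(297.3), np.float64(187.5)), np.int32(53))]
side blue (np.int64(335), np.int64(219)) [((np.float64(336.4), np.float64(220.4)), np.int32(57))]
valve_axis top [([0.5987, 0.331, 0.0603], 0.8)]
valve_axis side [([0.6015, 0.3289, 0.0615], 0.91)]
valve_grip top [([0.6193, 0.2842, 0.0615], 0.69)]
valve_grip side [([0.621, 0.2836, 0.062], 0.82)]
t [0.3433 0.0335 0.0284] turn [-0.0028 -0.001  -0.2458] pos [ 0.6342 -0.06    0.2283] q [ 0.04  0.74 -0.03  1.56  0.02  0.85  0.14] F [-0.7  0.3  0.3] clk 44.12 open 0.451
```

Yellow and blue sit where they should. The lever is at -67° about the axis (0.600, 0.331), so 60° open puts it at about -7°. Moving above the grip point.

Call:
{"fn": "jog_arm", "kwargs": {"turn": [[0,0,0],[0,0,-0.1],[0,0,-0.2],[0,0,-0.267],[0,0,-0.267],[0,0,-0.267],[0,0,-0.267],[0,0,-0.267],[0,0,-0.267],[0,0,-0.267],[0,0,-0.267],[0,0,-0.267],[0,0,-0.267],[0,0,-0.267]], "translation": [[0.045,0.004,0],[0.09,0.008,0],[0.135,0.013,0],[0.18,0.018,0],[0.225,0.022,0],[0.27,0.027,0],[0.315,0.031,0],[0.342,0.034,0.01],[0.342,0.034,0.04],[0.342,0.034,0.08],[0.342,0.034,0.11],[0.342,0.034,0.11],[0.342,0.034,0.11],[0.342,0.034,0.11]], "grip": [0.5,0.5,0.5,0.5,0.5,0.5,0.5,0.5,0.5,0.5,0.5,0.5,0.5,0.5]}}

```text
clock: 45.88
tool_pos: [0.6227, 0.2838, 0.1213]
eef_rot: [0.55, 0.835, 0.001, 0.001]
contact_force: [-0.2, -0.6, 0.6]
opening: 0.503
finger_force: 0.0
```

Run:
```python
from h import *
go(.6208,.2834,.068,.405)
```

```text
t [ 0.0004 -0.002   0.0533] turn [ 0.0028 -0.0003 -0.0001] pos [0.6227 0.2838 0.1213] q [-0.47  0.93 -0.05  1.48  0.06  0.73 -0.14] F [-0.2 -0.6  0.6] clk 45.88 open 0.503
```

Call:
{"fn": "jog_arm", "kwargs": {"turn": [[0,0,0],[0,0,0],[0,0,0],[0,0,0],[0,0,0],[0,0,0],[0,0,0],[0,0,0],[0,0,0],[0,0,0]], "translation": [[0,-0.001,0.02],[0,-0.001,0.035],[0,-0.001,0.045],[0,-0.001,0.053],[0,-0.001,0.053],[0,-0.001,0.053],[0,-0.001,0.053],[0,-0.001,0.053],[0,-0.001,0.053],[0,-0.001,0.053]], "grip": [0.5,0.5,0.5,0.5,0.5,1,1,1,1,1], "force": 12}}

```text
clock: 47.12
tool_pos: [0.6208, 0.2828, 0.067]
eef_rot: [0.55, 0.835, -0.0, 0.0]
contact_force: [-1.4, -1.1, 3.5]
opening: 0.156
finger_force: 12.0
```

Run:
```python
from h import *
s=r.get_state();Rm=R.from_quat(s['eef_rot']);p=s['tool_pos'];ax=np.array([.6003,.3312])
d=p[:2]-ax;th0=np.arctan2(d[1],d[0]);rr=np.hypot(*d);print(p,np.degrees(th0),rr,s['opening'],s['contact_force'])
X=Rm.as_matrix();print('closing deg',np.degrees(np.arctan2(X[1,1],X[0,1])))
for a in range(6,67,6):
    q=np.r_[ax+rr*np.array([np.cos(th0+np.radians(a)),np.sin(th0+np.radians(a))]),p[2]]
    print(a,np.round(np.radians(a),3),np.round(Rm.inv().apply(q-p),4))
```

```text
[0.62076742 0.28283832 0.06704144] -67.06115645083955 0.052514449627475014 0.1556920877704899 [-1.42824655 -1.10388766  3.50087062]
closing deg 23.211664218137788
6 0.105 [ 0.0003  0.0055 -0.    ]
12 0.209 [ 0.0011  0.0109 -0.    ]
18 0.314 [ 0.0025  0.0162 -0.    ]
24 0.419 [ 0.0044  0.0214 -0.    ]
30 0.524 [ 0.0069  0.0263 -0.    ]
36 0.628 [ 0.0099  0.0309 -0.    ]
42 0.733 [ 0.0133  0.0352 -0.    ]
48 0.838 [ 0.0172  0.0391 -0.    ]
54 0.942 [ 0.0214  0.0426 -0.    ]
60 1.047 [ 0.026   0.0456 -0.    ]
66 1.152 [ 0.0309  0.0481 -0.    ]
```

Call:
{"fn": "jog_arm", "kwargs": {"turn": [[0,0,-0.105],[0,0,-0.209],[0,0,-0.314],[0,0,-0.419],[0,0,-0.524],[0,0,-0.628],[0,0,-0.733],[0,0,-0.838],[0,0,-0.942],[0,0,-1.047],[0,0,-1.047],[0,0,-1.047]], "translation": [[0.0003,0.0055,0],[0.0011,0.0109,0],[0.0025,0.0162,0],[0.0044,0.0214,0],[0.0069,0.0263,0],[0.0099,0.0309,0],[0.0133,0.0352,0],[0.0172,0.0391,0],[0.0214,0.0426,0],[0.026,0.0456,0],[0.026,0.0456,0],[0.026,0.0456,0]], "grip": [1,1,1,1,1,1,1,1,1,1,1,1]}}

```text
clock: 48.62
tool_pos: [0.6523, 0.3256, 0.0671]
eef_rot: [0.06, 0.998, 0.001, 0.0]
contact_force: [-1.4, 0.7, 3.3]
opening: 0.158
finger_force: 12.0
```

Run:
```python
from h import *
s=r.get_state();X=R.from_quat(s['eef_rot']).as_matrix();p=s['tool_pos'];d=p[:2]-[.6003,.3312]
print(p,np.degrees(np.arctan2(d[1],d[0])),np.hypot(*d),'closing deg',np.degrees(np.arctan2(X[1,1],X[0,1])),s['contact_force'],s['moment'],s['q'])
```

```text
[0.65230412 0.32562052 0.06706244] -6.123788877644318 0.05230257646628686 closing deg 83.10393897545389 [-1.38727987  0.68972886  3.31161286] [0.28869977 0.33598802 0.01163879] [-0.37873174  1.06935805 -0.3218485   1.31747497  0.38921504  0.81524672
  0.63887727]
```

The lever turned with the tool, from a closing angle of 23.2° to 83.1°. Release, retreat and check.

Call:
{"fn": "jog_arm", "kwargs": {"turn": [[0,0,0],[0,0,0],[0,0,0],[0,0,0],[0,0,0],[0,0,0],[0,0,0],[0,0,0],[0,0,0],[0,0,0],[0,0,0],[0,0,0],[0,0,0]], "translation": [[0,0,0],[0,0,0],[0,0,0],[0,0,-0.02],[0,0,-0.06],[0,0,-0.11],[0,0,-0.16],[0.04,0.03,-0.18],[0.08,0.06,-0.18],[0.12,0.09,-0.18],[0.16,0.12,-0.18],[0.2,0.15,-0.18],[0.2,0.15,-0.18]], "grip": [0.5,0.5,0.5,0.5,0.5,0.5,0.5,0.5,0.5,0.5,0.5,0.5,0.5]}}

```text
clock: 50.25
tool_pos: [0.4661, 0.5026, 0.2487]
eef_rot: [0.055, 0.998, 0.002, -0.001]
contact_force: [-0.8, -0.4, -0.2]
opening: 0.502
finger_force: 0.0
```

Run:
```python
from valve import *
a=cams.snapshot('top');b=cams.snapshot('side')
lever('top',a);lever('side',b)
for n in('valve_grip','rod_grip'):
    for c in('top','side'): print(n,c,[(np.round(d['position'],4).tolist(),round(d['p'],2)) for d in models.place_of(c,n)[:2]])
k=lambda x,w,h:cv2.resize(x,(w,h),interpolation=cv2.INTER_CUBIC)[:,:,::-1]
cv2.imwrite('pics/final.png',np.hstack([k(a[195:275,100:180],360,360),k(b[145:265,230:370],420,360)]))
print(r.get_state()['clock'])
```

```text
top 161 centre [0.6417 0.3292] ang deg -6.8 axis->c -4.6 ends [0.5997 0.3342] [0.675  0.3252]
side 141 centre [0.6454 0.3246] ang deg -1.4 axis->c -10.0 ends [0.6116 0.3254] [0.6775 0.3239]
valve_grip top [([0.646, 0.3242, 0.0652], 0.7), ([0.5978, 0.3311, 0.0589], 0.6)]
valve_grip side [([0.6501, 0.3232, 0.0617], 0.67)]
rod_grip top [([0.4485, 0.2316, 0.121], 0.7)]
rod_grip side [([0.4445, 0.239, 0.1164], 0.75), ([0.6031, 0.3314, 0.0639], 0.49)]
50.55
```

View pics/final.png

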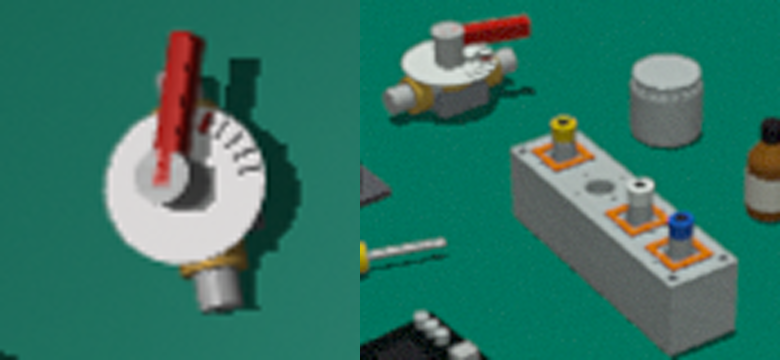

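Yellow, white and blue stand upright in collared bores 1, 3 and 4. The lever looks slightly past the red tick at (207,122), but that may be parallax, so I'll compute the tick's world angle from the pixels.

Run:
```python
from valve import *
np.set_printoptions(precision=4,suppress=True)
im=cams.snapshot('top');h=cv2.cvtColor(im,cv2.COLOR_RGB2HSV)
u0,v0,u1,v1=115,205,170,265
w=cv2.inRange(h,(0,0,120),(180,70,255));m=w*0;m[v0:v1,u0:u1]=w[v0:v1,u0:u1]
m=cv2.morphologyEx(m,cv2.MORPH_CLOSE,np.ones((3,3),np.uint8))
n,l,s,c=cv2.connectedComponentsWithStats(m);i=1+np.argmax(s[1:,4]);p=np.argwhere(l==i)[:,::-1].astype(np.int32)
hull=cv2.convexHull(p)
for z in(.035,.04,.045,.05):
    W=np.array([ray('top',*q[0],z)[:2] for q in hull])
    # robust circle fit
    from scipy.optimize import least_squares
    f=least_squares(lambda t:np.hypot(*(W-t[:2]).T)-t[2],[.6,.331,.04],loss='soft_l1',f_scale=.001)
    print(z,f.x,np.abs(f.fun).mean())
# red tick: red component(s) other than lever
r1=cv2.inRange(h,(0,90,40),(10,255,255))|cv2.inRange(h,(168,90,40),(180,255,255));q=r1*0;q[v0:v1,u0:u1]=r1[v0:v1,u0:u1]
B=blobs(q,1);print(B)
z=.042
f=least_squares(lambda t:np.hypot(*(np.array([ray('top',*q[0],z)[:2] for q in hull])-t[:2]).T)-t[2],[.6,.331,.04],loss='soft_l1',f_scale=.001).x
def ang(u,v):
    P=ray('top',u,v,z)[:2]
    return [round(float(np.degrees(np.arctan2(*(P-o)[::-1]))),1) for o in (f[:2],np.array([.6003,.3312]))]+[round(float(np.hypot(*(P-f[:2]))),4)]
for k in((207,122),(222,130),(235,143),(243,157),(250,170)): print(k,ang(100+k[0]/4.5-.4,195+k[1]/4.5-.4))
g=cv2.cvtColor(im,cv2.COLOR_RGB2GRAY);print(g[215:238,140:158])
```

```text
0.035 [0.5967 0.3346 0.0444] 0.004725030568271418
0.04 [0.596  0.3327 0.0443] 0.004705463549862389
0.045 [0.5952 0.3307 0.0441] 0.004685945668062057
0.05 [0.5846 0.3273 0.0498] 0.004761075164293848
[((np.float64(138.8), np.float64(218.2)), np.int32(206)), ((np.float64(145.3), np.float64(221.7)), np.int32(7))]
(207, 122) [-16.3, -17.4, 0.0382]
(222, 130) [-30.2, -33.3, 0.0372]
(235, 143) [-45.8, -50.9, 0.0359]
(243, 157) [-59.9, -66.5, 0.0348]
(250, 170) [-72.9, -80.2, 0.0355]
[[ 78  39  22  34  58  41  36  35  49  81  36  36  36  36  35  34  49  89]
 [ 47  37  21  36  62  43  37  36  51  80  37  36  36  36  35  36  51  89]
 [ 31  28  21  39  67  56  50  41  51  81  35  35  35  36  36  37  51  89]
 [ 34  27  26  53  80  75  61  58  56  77  35  37  35  35  36  37  58  89]
 [ 56  22  27  64 109 104  92  98 105  67  42  35  36  36  36  50  89  89]
 [ 48  22  37  78 105  81  46 121 211 167  92  68  36  36  35  51  90  90]
 [ 46  22  44  91 100  47  47 129 216 205 168 164  70  42  35  49  85  90]
 [ 42  20  44  87  81  34  60 141 209 155 128 212 174 100  44  36  50  85]
 [ 37  20  45  85  
[... 406 characters left out ...]
210 198 119  95 122 130]
 [ 85  48  91 108 110 113 150 218 218 218 218 205 129 136 136 217 218 199]
 [169  64  72  95 106 138 218 218 217 218 218 203 136 218 218 217 217 198]
 [175 119  53  57  72 126 209 211 218 218 218 218 218 213 211 208 200 161]
 [180 168  52  53  54  67 108 139 217 218 218 217 209 161 131 103  94 121]
 [178 164  52  51  53  59  87 139 218 218 217 217 203 124 187 217 218 212]
 [178 162  52  52  51  54  76 139 218 217 218 218 218 218 218 218 218 218]
 [174 132  52  52  52  52  69 139 218 217 218 217 217 218 217 218 218 217]
 [165  78  54  54  53  56  77 139 218 217 218 218 218 217 218 218 218 212]
 [131  54  54  54  55  58  81 139 217 217 218 218 218 218 218 217 218 211]]
```

Run:
```python
from valve import *
from scipy.optimize import minimize
from scipy.ndimage import map_coordinates
im=cams.snapshot('top');old=cv2.imread('pics/top0.png')[:,:,::-1]
A=ray('top',139.5,212.5,.022);B=ray('top',149.5,259,.022);d=A-B;print('pipe yaw(rough)',np.degrees(np.arctan2(d[1],d[0])),A,B)
z=.04
def prof(img,x,y,a):
    g=cv2.cvtColor(np.ascontiguousarray(img),cv2.COLOR_RGB2GRAY).astype(float)
    out=[]
    for rr in np.linspace(.030,.037,6):
        uv=proj('top',np.c_[x+rr*np.cos(a),y+rr*np.sin(a),np.full(len(a),z)]);out.append(map_coordinates(g,[uv[:,1],uv[:,0]],order=1))
    return np.mean(out,0)
def cost(t,ks):  # ks=(img, tick angles used)
    tot=0
    for img,k in ks:
        a=np.radians(t[2]-90+np.array(k));mid=np.radians(t[2]-90+np.array(k)+7.5)
        tot+=prof(img,t[0],t[1],a).mean()-prof(img,t[0],t[1],mid).mean()
    return tot
for name,ks in(('new',[(im,[0,15,30,45])]),('old',[(old,[30,45,60,75])]),('both',[(im,[0,15,30,45]),(old,[30,45,60,75])])):
    best=min((minimize(cost,[x,y,w],args=(ks,),method='Nelder-Mead',options=dict(initial_simplex=[[x,y,w],[x+.002,y,w],[x,y+.002,w],[x,y,w+3]])) for x in(.597,.600,.603) for y in(.329,.332,.335) for w in(19,23,27)),key=lambda f:f.fun)
    print(name,best.x,best.fun)
t=best.x;a=np.radians(np.arange(-100,21,3)+0.)
for nm,img in(('new',im),('old',old)): print(nm,[(int(round(np.degrees(b))),int(v)) for b,v in zip(a,prof(img,t[0],t[1],a))])
```

```text
pipe yaw(rough) 13.146301977457153 [0.65914815 0.34407505 0.022     ] [0.54563375 0.3175627  0.022     ]Traceback (most recent call last):
  File "<stdin>", line 20, in <module>
  File "<stdin>", line 20, in <genexpr>
    res = _minimize_neldermead(fun, x0, args, callback, bounds=bounds,
                               **options)
    fxr = func(xr)
    fx = function(np.copy(x), *(wrapper_args + args))
  File "<stdin>", line 17, in cost
  File "<stdin>", line 11, in prof
  File "h.py", line 5, in proj
    c=cams.camera_params(cam);Rm=R.from_quat(c['orientation']).as_matrix() if len(np.ravel(c['orientation']))==4 else np.array(c['orientation'])
ValueError: time passes only in moves, steps and waits
```

The pipe's yaw is about 13°, so the lever did not start fully shut. I'll fit the dial properly, with the camera parameters cached.

```bash
cat > dial.py <<'E'
from valve import *
import functools
cams_cp={c:cams.camera_params(c) for c in('top','side')}
import h as H
class C:
    snapshot=staticmethod(cams.snapshot)
    camera_params=staticmethod(lambda c:cams_cp[c])
H.cams=C
from scipy.optimize import minimize
from scipy.ndimage import map_coordinates
E
python3 - <<'E'
from dial import *
im=cams.snapshot('top');old=np.ascontiguousarray(cv2.imread('pics/top0.png')[:,:,::-1])
G={n:cv2.cvtColor(i,cv2.COLOR_RGB2GRAY).astype(float) for n,i in(('new',im),('old',old))}
z=.04
def prof(n,x,y,a):
    out=[]
    for rr in np.linspace(.030,.037,6):
        uv=H.proj('top',np.c_[x+rr*np.cos(a),y+rr*np.sin(a),np.full(len(a),z)]);out.append(map_coordinates(G[n],[uv[:,1],uv[:,0]],order=1))
    return np.mean(out,0)
def cost(t,ks):
    tot=0
    for n,k in ks:
        a=np.radians(t[2]-90+np.array(k));mid=a+np.radians(7.5)
        tot+=prof(n,t[0],t[1],a).mean()-prof(n,t[0],t[1],mid[:-1]).mean()
    return tot
for name,ks in(('new',[('new',[0,15,30,45])]),('old',[('old',[30,45,60,75])]),('both',[('new',[0,15,30,45]),('old',[30,45,60,75])])):
    best=min((minimize(cost,[x,y,w],args=(ks,),method='Nelder-Mead',options=dict(maxiter=120,initial_simplex=[[x,y,w],[x+.002,y,w],[x,y+.002,w],[x,y,w+3]])) for x in(.598,.602) for y in(.330,.334) for w in(10,14,18,23)),key=lambda f:f.fun)
    print(name,best.x,best.fun)
t=best.x;a=np.radians(np.arange(-100,21,3)+0.)
for n in G: print(n,[(int(round(np.degrees(b))),int(v)) for b,v in zip(a,prof(n,t[0],t[1],a))])
# red tick in old picture, lever excluded
h=cv2.cvtColor(old,cv2.COLOR_RGB2HSV);m=cv2.inRange(h,(0,90,40),(10,255,255))|cv2.inRange(h,(168,90,40),(180,255,255));q=m*0;q[205:265,115:172]=m[205:265,115:172]
for (u,v),n in blobs(q,2):
    P=H.ray('top',u,v,z)[:2]-t[:2];print('red',u,v,n,np.degrees(np.arctan2(P[1],P[0])),np.hypot(*P))
E
```

```text
new [ 0.60100921  0.33252663 26.00579648] -90.7225143172323
old [ 0.60076455  0.33927164 16.3194901 ] -77.9472327882802
both [ 0.60033667  0.33197341 27.74986959] -163.73288674998122
new [(-100, 217), (-97, 217), (-94, 217), (-91, 217), (-88, 217), (-85, 215), (-82, 194), (-79, 130), (-76, 161), (-73, 206), (-70, 216), (-67, 199), (-64, 139), (-61, 148), (-58, 199), (-55, 215), (-52, 196), (-49, 146), (-46, 153), (-43, 200), (-40, 215), (-37, 211), (-34, 168), (-31, 150), (-28, 189), (-25, 192), (-22, 133), (-19, 72), (-16, 44), (-13, 62), (-10, 88), (-7, 86), (-4, 58), (-1, 33), (2, 21), (5, 40), (8, 63), (11, 75), (14, 83), (17, 84), (20, 82)]
old [(-100, 208), (-97, 208), (-94, 208), (-91, 209), (-88, 209), (-85, 198), (-82, 151), (-79, 88), (-76, 82), (-73, 93), (-70, 68), (-67, 37), (-64, 32), (-61, 53), (-58, 79), (-55, 87), (-52, 86), (-49, 81), (-46, 76), (-43, 85), (-40, 112), (-37, 138), (-34, 136), (-31, 137), (-28, 181), (-25, 194), (-22, 155), (-19, 109), (-16, 91), (-13, 116), (-10, 175), (-7, 200), (-4, 146), (-1, 139), (2, 186), (5, 202), (8, 197), (11, 159), (14, 132), (17, 175), (20, 201)]
red 153.9 226.2 199 -55.147325334919124 0.036635052673808094
red 145.2 221.5 8 -15.476435046534661 0.03416115999706187
red 134.5 233.0 2 68.52697024557642 0.016923490894981713
```

The ticks lie at about -77° (0°), -62°, -47°, -32°, -17° (broad red) and so on. The lever had started at about 10°, so it is now near 70°. I need to regrip it and turn it back about 10°, to -17°.

Run:
```python
from h import *
go(.6523,.3256,.0675,np.radians(83.1))
```

```text
t [-0.1989 -0.1482  0.1793] turn [-0.0001  0.0003  0.    ] pos [0.4726 0.4967 0.2467] q [-0.7   0.8  -0.35  1.37  0.3   1.03  0.34] F [ 0.9 -0.1  0.2] clk 50.7 open 0.504
```

Call:
{"fn": "jog_arm", "kwargs": {"turn": [[0,0,0],[0,0,0],[0,0,0],[0,0,0],[0,0,0],[0,0,0],[0,0,0],[0,0,0],[0,0,0],[0,0,0],[0,0,0],[0,0,0],[0,0,0],[0,0,0],[0,0,0],[0,0,0]], "translation": [[-0.04,-0.03,0],[-0.08,-0.06,0],[-0.12,-0.09,0],[-0.16,-0.12,0],[-0.199,-0.1485,0.03],[-0.199,-0.1485,0.07],[-0.199,-0.1485,0.11],[-0.199,-0.1485,0.14],[-0.199,-0.1485,0.16],[-0.199,-0.1485,0.179],[-0.199,-0.1485,0.179],[-0.199,-0.1485,0.179],[-0.199,-0.1485,0.179],[-0.199,-0.1485,0.179],[-0.199,-0.1485,0.179],[-0.199,-0.1485,0.179]], "grip": [0.5,0.5,0.5,0.5,0.5,0.5,0.5,0.5,0.5,0.5,0.5,0.5,1,1,1,1]}}

```text
clock: 52.7
tool_pos: [0.6518, 0.3261, 0.068]
eef_rot: [0.059, 0.998, -0.0, 0.0]
contact_force: [-0.7, -1.9, 2.2]
opening: 0.16
finger_force: 12.0
```

Run:
```python
from h import *
s=r.get_state();Rm=R.from_quat(s['eef_rot']);p=s['tool_pos'];ax=np.array([.6003,.3312])
d=p[:2]-ax;th0=np.arctan2(d[1],d[0]);rr=np.hypot(*d);X=Rm.as_matrix();c=np.degrees(np.arctan2(X[1,1],X[0,1]));print(p,np.degrees(th0),rr,c,s['opening'],s['contact_force'],s['clock'])
for a in(-5,72.9-c):
    q=np.r_[ax+rr*np.array([np.cos(th0+np.radians(a)),np.sin(th0+np.radians(a))]),p[2]]
    print(a,np.round(np.radians(a),3),np.round(Rm.inv().apply(q-p),4))
```

```text
[0.65179863 0.32610558 0.06801032] -5.649515799677625 0.051749990562020516 83.20073261564423 0.15998450969711225 [-0.65598392 -1.89025587  2.19902485] 52.7
-5 -0.087 [ 0.0001 -0.0045  0.    ]
-10.300732615644222 -0.18 [ 0.0006 -0.0093  0.    ]
```

Turn back 10.3° (tool z +0.18), release and retreat.

Call:
{"fn": "jog_arm", "kwargs": {"turn": [[0,0,0.045],[0,0,0.09],[0,0,0.135],[0,0,0.18],[0,0,0.18],[0,0,0.18]], "translation": [[0,-0.0023,0],[0.0001,-0.0046,0],[0.0003,-0.007,0],[0.0006,-0.0093,0],[0.0006,-0.0093,0],[0.0006,-0.0093,0]], "grip": [1,1,1,1,1,1]}}

```text
clock: 53.45
tool_pos: [0.65, 0.3168, 0.068]
eef_rot: [0.149, 0.989, -0.0, 0.0]
contact_force: [-1.2, -2.1, 5.3]
opening: 0.155
finger_force: 12.0
```

Call:
{"fn": "jog_arm", "kwargs": {"turn": [[0,0,0],[0,0,0],[0,0,0],[0,0,0],[0,0,0],[0,0,0],[0,0,0],[0,0,0],[0,0,0],[0,0,0],[0,0,0],[0,0,0],[0,0,0],[0,0,0]], "translation": [[0,0,0],[0,0,0],[0,0,0],[0,0,-0.02],[0,0,-0.06],[0,0,-0.11],[0,0,-0.16],[0.04,0.03,-0.18],[0.08,0.06,-0.18],[0.12,0.09,-0.18],[0.16,0.12,-0.18],[0.2,0.15,-0.18],[0.2,0.15,-0.18],[0.2,0.15,-0.18]], "grip": [0.5,0.5,0.5,0.5,0.5,0.5,0.5,0.5,0.5,0.5,0.5,0.5,0.5,0.5]}}

```text
clock: 55.2
tool_pos: [0.5036, 0.5192, 0.2489]
eef_rot: [0.149, 0.989, 0.0, 0.001]
contact_force: [0.5, -0.2, -0.6]
opening: 0.503
finger_force: 0.0
```

Run:
```python
from dial import *
im=cams.snapshot('top');lever('top',im)
b=cams.snapshot('side');lever('side',b)
s=r.get_state();print(s['clock'],s['tool_pos'],s['contact_force'])
```

```text
top 150 centre [0.6433 0.3213] ang deg -17.0 axis->c -14.7 ends [0.614  0.3302] [0.6728 0.3123]
side 150 centre [0.6425 0.3173] ang deg -16.1 axis->c -19.9 ends [0.6122 0.326 ] [0.6719 0.3088]
55.3 [0.50472547 0.51789678 0.24840872] [-0.12979141  0.47516331  0.08105036]
```

The lever is at -17.0°, on the red tick. The posts and rod were checked home, so I hand in.

```bash
python3 -c "
from plant import r
print(r.finish_job())"
```

```text
the job is handed in; nothing more can be done
None
```

The job is handed in: bores 1, 3 and 4 probed at 30, 50 and 20 mm and loaded with yellow, white and blue, the rod back in its stand, and the valve measured at about 60° after I overshot to about 70° and turned it back.

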